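# Close-range check of a scanner in a sprung pin nest

## Task

Set up the range check: stand the white target tile upright on one of its short thin edges, centred on the yellow band of the jig with a broad face squarely towards the round blue nest ring, and let go of it. Then put the round grey scanner, narrow end down, into the nest ring and press it straight down until the sprung ring is fully down, so that its contacts sit on the test pins; finish while still holding it pressed down there. Leave the tile standing, and do not disturb the two jars or the tape roll.

Things in the scene. Friction and masses are not known exactly. Their poses are not given: they have to be found in the camera images.
- tile_center (a point): Centre of the target tile: a matt white solid plate, 95 mm (its x) by 60 mm (its y) by 20 mm thick (its z), about 160 g. It starts lying on a broad face on the green bench. Both broad faces and both short edges are alike.
- band (a point): Centre of the yellow band on the jig's aluminium base board, on the board's upper face (12 mm above the bench). The band is 44 mm (along x) by 100 mm (along y). x points along the board to the nest, whose axis is 220 mm away; y across the board, z up. The board is 340 mm by 120 mm, fixed to the bench; the band is near its end towards the robot.
- ring_seat (a point): Centre of the top face of the sprung nest ring (blue, 88 mm outside diameter, hole 48 mm, 14 mm thick), z up; it moves with the ring. Untouched it is 54 mm above the bench. Under the ring is a black block 94 mm square, 26 mm high over the bench, carrying the test pins.
- ring (a joint): How far the ring is pressed down, m: 0 at rest, 0.012 fully down on its stop. The springs push back with about 4 N at the start of the travel and 12.4 N at the stop; the scanner's weight alone does not move it.
- scanner_center (a point): Centre of the scanner, 29 mm above its underside, z its axis: round grey unit 58 mm high with a dark window band, about 190 g. Body 56 mm diameter; its lowest 14 mm is a black spigot 44 mm in diameter, bevelled 4 mm, which enters the ring's hole until the flat shoulder rests on the ring (centre then 15 mm above ring_seat). Starts upright on the bench. Any turn about its axis will do.
- jar_screws_center (a point): Centre of a clear jar of steel screws with a clear lid, 55 mm diameter, 45 mm high; leave alone.
- jar_standoffs_center (a point): Centre of a clear jar of brass standoffs with a white lid, 55 mm diameter, 45 mm high; leave alone.
- tape_center (a point): Centre of an amber tape roll lying flat, 76 mm diameter, 19 mm high; leave alone.
Things that resemble listed ones, but are neither listed nor needed, are in the scene too. What is shaped like the part that bears scanner_center but orange is not meant. Of the things that look like the part that bears tile_center, the smaller one is meant.

How it is judged:
By the outcome, as a careful person would: the job done as asked, in the order asked, and still so for the second after the job is handed in, while the arm keeps its last pose, push and grip.
It also fails if it takes over 58 s, if anything falls off the work surface, if the arm or the gripper's body presses on something with over 40 N, if the wrist force passes 120 N, or if a joint passes its speed limit or range.

## Robot

A 7-joint arm with a two-finger parallel gripper is mounted at the origin on the work surface. World frame = base frame: x ahead of the robot, y to its left, z up, the work surface at z = 0. Lengths are in m, angles in rad, forces in N, time in s.
With the tool pointing down it reaches from about 0.4 to 0.85 m from the base axis. Payload 6.9 kg.
Tool frame: the origin (TCP) lies at the very end of the fingers, on their centre line; the grasp point (between the pads) lies 19 mm behind it (r.hold_point_z is the distance from the TCP to the grasp point, in m); z points along the fingers, x is the direction in which the jaws open and shut, and the axes are right-handed (so a half turn about z gives the same grasp; the last joint's range is limited). The gripper opens to 85 mm and grips with 20 to 120 N. Pads are 22 mm wide; open, the fingers measure 114 mm over their backs; the gripper's body (76 mm by 85 mm) begins 54 mm behind the grasp point. The pads swing forward as they close: fully open they stand 13 mm farther back than shut.
Start: joints at [1.349, 0.507, -0.238, 1.5, 0.126, 1.149, -0.155], TCP at [0.201, -0.592, 0.192] pointing down, gripper open.
Joint ranges: [-3.08, 3.08], [-0.24, 2.05], [-1.43, 1.35], [0, 2.5], [-1.52, 4.66], [0.17, 1.96], [-2.89, 2.89]. Speed limits (rad/s): [2.39, 2.39, 3.14, 3.14, 3.14, 3.14, 3.14].

## Interface

Orientations are given as [roll, pitch, yaw] about the fixed x, y, z axes, in that order (R = Rz(yaw) Ry(pitch) Rx(roll)).
In Python, from workcell import r gives the robot as it stands.
- The arm moves only by the tool arm_command, never from a script. Its argument "rows" is a list of rows, each an object of numbers: "x", "y", "z": the shift along the world's x, y, z in cm; "wx", "wy", "wz": the turn, a rotation vector about the world's x, y, z in rad; "fingers": the closure, from -1 (fully open) to 1 (shut). A call has 1 to 20 rows; each row is the pose to reach, as a shift and turn from the pose commanded when the call began; what a row does not reach only later rows make up. A row lasts 1/8 s, in which the tool goes at most 62.5 mm and 10.7 degrees, less where a joint would pass 70% of its speed; a pose out of reach is approached as far as the arm can. A call with a gripper value outside its range is refused whole. The fingers move at their own pace and stop on an object; "grip_force" is the grip in N (left out, the last holds). Time passes only in rows, so rows that repeat a pose let the fingers close. It gives the time, the measured TCP pose, the force and the opening at its end, in the units of the state.
- r.observe(): the state, without advancing time (a new reading comes with each control period).
- r.grab_frame(name): name is "scene" or "side" or "wrist"; returns a dict with "image" (400x640x3 uint8, red, green, blue), "camera_matrix" (3x3 intrinsics, pixels), "k1" (the pictures are not rectified: a ray, as slopes to the right and down, at radius r is drawn at 1 + k1 r^2 times it, then the intrinsics apply), "world_to_cam" (4x4, takes a point from world to camera coordinates). Camera axes: x right, y down, z forward; pixel columns grow to the right and rows downward; lengths in m; the calibration is good to about 2 mm. A picture is of the moment at which its call begins. There is no depth.
- r.close_job(): hands the job in, once; it reports no verdict.
The state is a dict: "clock": time; "q": joint angles; "joint_vel": joint speeds; "joint_torque": joint torques, N m; "position": TCP position; "orientation": TCP orientation; "ft_force": force on the tool from outside, world axes, zero at the start; "wrist_torque": the same for the moment, N m; "opening": finger opening in m.
Only numpy, scipy, OpenCV 4.12 (cv2) and the standard library are available. Lean on these libraries where they do the work, as an engineer would, in place of code of your own. Each camera call takes 0.05 s, during which the arm holds its last target. There are 200 camera calls.

## Working session

There is one attempt and no reset: what is moved stays moved. The work goes in short steps, Python scripts to look and compute and a tool call to move; the robot and the scene stay as the last step left them, time stands still between calls to the robot, and variables do not carry over. Pictures are saved under pics/ and viewed, about 8 in all and at most 12, crops included, and the job is handed in when it is done.

Besides the shell and the picture viewer there is one more tool, called after "Request:" as a command line: name --argument value ..., lists and objects as JSON in quotes. arm_command: Moves the arm, as the interface text tells. Its arguments: {"type":"object","properties":{"rows":{"type":"array","items":{"type":"object","properties":{"x":{"type":"number"},"y":{"type":"number"},"z":{"type":"number"},"wx":{"type":"number"},"wy":{"type":"number"},"wz":{"type":"number"},"fingers":{"type":"number"}}}},"grip_force":{"type":"number"}},"required":["rows"]}

```bash
mkdir -p pics; cat > h.py <<'E'
import numpy as np, cv2
from workcell import r
def grab(n):
    return r.grab_frame(n)
def rays(f,px):
    K=np.array(f["camera_matrix"]);k=f["k1"]
    d=cv2.undistortPoints(np.array(px,float).reshape(-1,1,2),K,np.array([k,0,0,0.])).reshape(-1,2)
    T=np.array(f["world_to_cam"]);R=T[:3,:3];c=-R.T@T[:3,3]
    return c,np.c_[d,np.ones(len(d))]@R
def onplane(f,px,z):
    c,d=rays(f,px); return c+d*((z-c[2])/d[:,2])[:,None]
def proj(f,P):
    T=np.array(f["world_to_cam"]);P=np.array(P,float).reshape(-1,3)
    return cv2.projectPoints(P,cv2.Rodrigues(T[:3,:3])[0],T[:3,3],np.array(f["camera_matrix"]),np.array([f["k1"],0,0,0.]))[0].reshape(-1,2)
def save(f,n): cv2.imwrite("pics/"+n,cv2.cvtColor(f["image"],cv2.COLOR_RGB2BGR))
E
python3 - <<'E'
from h import *
import pickle
F={n:grab(n) for n in("scene","side","wrist")}
pickle.dump(F,open("F0.pkl","wb"))
for n in F: save(F[n],n+"0.png"); print(n,np.round(F[n]["world_to_cam"],3).tolist())
print(r.observe()); print(r.hold_point_z)
E
```

```text
scene [[-0.64, 0.768, -0.015, 0.366], [0.492, 0.394, -0.776, -0.187], [-0.59, -0.504, -0.631, 1.234], [0.0, 0.0, 0.0, 1.0]]
side [[-0.776, -0.631, -0.003, 0.353], [-0.481, 0.596, -0.643, 0.298], [0.408, -0.498, -0.766, 0.754], [0.0, 0.0, 0.0, 1.0]]
wrist [[0.32, -0.947, -0.003, -0.623], [-0.898, -0.304, 0.318, -0.041], [-0.302, -0.099, -0.948, 0.382], [0.0, 0.0, 0.0, 1.0]]
{'clock': 0.15, 'q': array([ 1.34949038,  0.5081569 , -0.23755965,  1.50089372,  0.1257075 ,
        1.14889942, -0.15480231]), 'joint_vel': array([ 0.00080534, -0.00089818, -0.00075299, -0.00335573,  0.00174195,
        0.00080387, -0.00033832]), 'joint_torque': array([-1.52421580e-03, -6.21003413e+01, -2.18911618e+00, -2.49835825e+01,
        1.26396611e-02,  9.32452502e-03, -1.81231832e-05]), 'position': array([ 0.20044296, -0.59153104,  0.19102579]), 'orientation': array([ 3.14157450e+00,  1.36858371e-03, -1.24396923e+00]), 'ft_force': array([-0.26481132, -0.58627783,  0.10279187]), 'wrist_torque': array([-0.03487385,  0.01329396, -0.01557213]), 'opening': 0.0854546990497096}
0.0187
```

View pics/scene0.png

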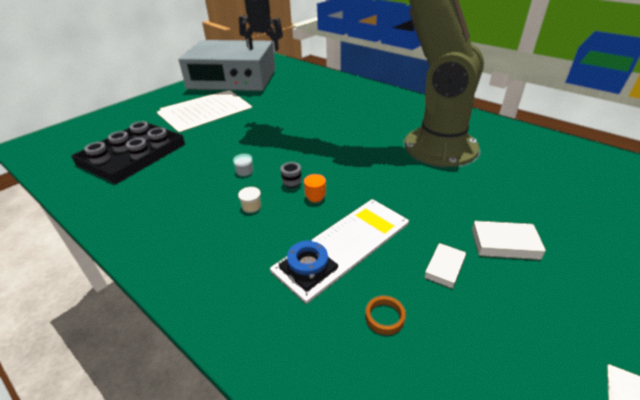

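View pics/side0.png

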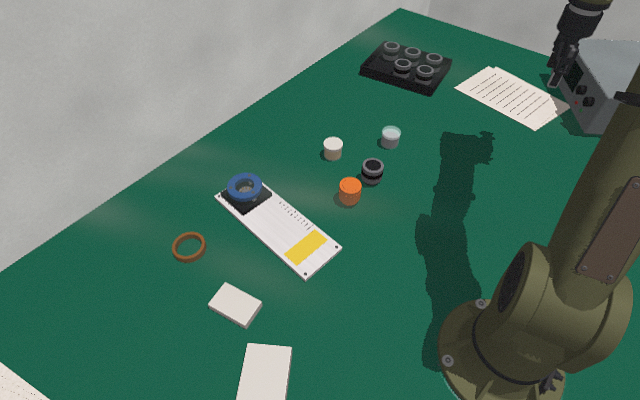

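Scene view: tile at (446,265), larger look-alike at (508,240), ring at (308,257), band at (376,221), grey scanner at (291,174), orange decoy at (315,188) and jars at (243,165) and (250,200). In the side view the tile is at (235,305), the scanner at (372,170), the ring at (245,187) and the band at (306,247).

```bash
cat > m.py <<'E'
from h import *
import pickle
F=pickle.load(open("F0.pkl","rb"))
def cc(m,p):
    n,l,s,c=cv2.connectedComponentsWithStats(m.astype(np.uint8)); 
    ys,xs=np.nonzero(l); i=np.argmin((xs-p[0])**2+(ys-p[1])**2); k=l[ys[i],xs[i]]
    return (l==k).astype(np.uint8)
def cen(m): 
    M=cv2.moments(m,True); return [M["m10"]/M["m00"],M["m01"]/M["m00"]]
for n,yb,ti,rg,sc,tp,orr in(("scene",(376,221),(446,262),(308,245),(291,174),(385,300),(315,188)),("side",(306,247),(235,303),(245,176),(372,170),(189,234),(350,190))):
    f=F[n];im=f["image"].astype(int);R,G,B=im[...,0],im[...,1],im[...,2]
    hsv=cv2.cvtColor(f["image"],cv2.COLOR_RGB2HSV).astype(int)
    m=cc((R>170)&(G>150)&(B<110),yb)
    q=cv2.boxPoints(cv2.minAreaRect(cv2.findContours(m,0,1)[0][0])); P=onplane(f,[cen(m)],.012)
    print(n,"band",P.round(4),m.sum())
    mt=cc((hsv[...,1]<50)&(hsv[...,2]>130),ti)
    hull=cv2.convexHull(cv2.findContours(mt,0,1)[0][0]); ap=cv2.approxPolyDP(hull,2.5,True)[:,0]
    print(" tile area",mt.sum(),"poly",ap.tolist(), "V",hsv[ti[1],ti[0],2]); print(onplane(f,ap,.02).round(4)[:,:2].tolist())
    mb=cc((B>100)&(B>R+50)&(B>G+20),rg); 
    c=cv2.findContours(mb,0,1)[0][0]
    e=cv2.fitEllipse(cv2.convexHull(c)); print(" ring",e,onplane(f,[e[0]],.047).round(4))
    mo=cc((R>150)&(B<90)&(G<160),orr); print(" orange",onplane(f,[cen(mo)],.029).round(4))
    ma=cc((R>G+30)&(G>B+10),tp) ;x,y,w,h=cv2.boundingRect(ma);print(" tape",(x,y,w,h),onplane(f,[(x+w/2,y+h/2)],.0095).round(4))
    # scanner: not green
    ms=cc(~((G>R+25)&(G>B+8)),sc); x,y,w,h=cv2.boundingRect(ms); print(" scanner",(x,y,w,h),ms.sum(),onplane(f,[(x+w/2,y+h/2)],.029).round(4))
a=cv2.resize(F["scene"]["image"][140:300,220:480],None,fx=3,fy=3,interpolation=3)[:480]
b=cv2.resize(F["side"]["image"][120:340,160:420],None,fx=3,fy=3,interpolation=3)
cv2.imwrite("pics/c.png",cv2.cvtColor(cv2.resize(np.vstack([a,b]),None,fx=.5,fy=.5),cv2.COLOR_RGB2BGR))
E
python3 m.py
```

```text
scene band [[0.45   0.0476 0.012 ]] 384
 tile area 1129 poly [[440, 243], [465, 253], [451, 286], [425, 276]] V 250
[[0.4282, 0.2121], [0.4219, 0.2694], [0.526, 0.2861], [0.5359, 0.2326]]
 ring ((306.9867248535156, 256.0805358886719), (32.24724197387695, 40.97139358520508), 86.88545227050781) [[0.6672 0.0207 0.047 ]]
 orange [[ 0.4525 -0.1482  0.029 ]]
 tape (366, 296, 39, 38) [[0.661  0.2174 0.0095]]
 scanner (281, 162, 20, 27) 427 [[ 0.4565 -0.2335  0.029 ]]
side band [[0.4482 0.0456 0.012 ]] 654
 tile area 1331 poly [[224, 282], [261, 301], [246, 327], [208, 305]] V 220
[[0.5223, 0.2276], [0.4299, 0.2092], [0.4141, 0.2681], [0.5084, 0.2845]]
 ring ((243.90245056152344, 185.33792114257812), (25.538297653198242, 34.932823181152344), 80.2367172241211) [[0.671  0.0184 0.047 ]]
 orange [[ 0.4731 -0.1639  0.029 ]]
 tape (173, 232, 32, 27) [[0.6625 0.2116 0.0095]]
 scanner (333, 158, 51, 50) 1211 [[ 0.4607 -0.1832  0.029 ]]
```

View pics/c.png

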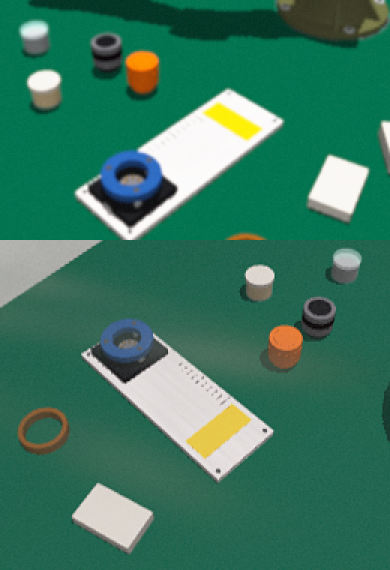

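The crop confirms the layout, with the scanner clear of the decoy, and the plane-cast numbers mostly agree. Next I work out the first move: above the tile with the tool leaning outward, so that a 90° pitch later stands the tile up.

```bash
cat > g.py <<'E'
import sys
from h import *
from scipy.spatial.transform import Rotation as Rn
def Rt(yaw,th):  # yaw of tool x; tip tilted by th (deg) towards tool -y side when down
    return Rn.from_euler("z",yaw)*Rn.from_euler("x",np.pi+np.radians(th))
def step(tcp,yaw,th,o=None):
    o=o or r.observe(); R0=Rn.from_euler("xyz",o["orientation"])
    R=Rt(yaw,th); print("tool z",R.apply([0,0,1]).round(3))
    print("d cm",((np.array(tcp)-o["position"])*100).round(2),"rotvec",(R*R0.inv()).as_rotvec().round(3))
def tcp_of(gp,yaw,th): return np.array(gp)+Rt(yaw,th).apply([0,0,r.hold_point_z])
E
python3 - <<'E'
from g import *
step([.49,.251,.15],-1.386,-25); step([.49,.251,.15],-1.386,0)
f=F=__import__("pickle").load(open("F0.pkl","rb"))["side"]
print(onplane(F,[(372,158)],.058),onplane(F,[(372,170)],.029))
E
```

```text
tool z [-0.415 -0.078 -0.906]
d cm [28.96 84.25 -4.1 ] rotvec [-0.112  0.422 -0.139]
tool z [-0. -0. -1.]
d cm [28.96 84.25 -4.1 ] rotvec [-0.001 -0.    -0.142]
[[ 0.47097316 -0.25528753  0.058     ]] [[ 0.45995855 -0.24435382  0.029     ]]
```

Request:
arm_command --rows '[{"x": 15,"y": 20,"z": 5},{"x": 25,"y": 30,"z": 5},{"x": 27,"y": 35,"z": 5},{"x": 28,"y": 40,"z": 5},{"x": 29,"y": 45,"z": 3},{"x": 29,"y": 50,"z": 2},{"x": 29,"y": 55,"z": 2},{"x": 29,"y": 60,"z": 0},{"x": 29,"y": 70,"z": 0},{"x": 29,"y": 84.2,"z": -4,"wz": -0.14},{"x": 29,"y": 84.2,"z": -4,"wx": -0.112,"wy": 0.422,"wz": -0.139},{"x": 29,"y": 84.2,"z": -4,"wx": -0.112,"wy": 0.422,"wz": -0.139},{"x": 29,"y": 84.2,"z": -4,"wx": -0.112,"wy": 0.422,"wz": -0.139},{"x": 29,"y": 84.2,"z": -4,"wx": -0.112,"wy": 0.422,"wz": -0.139},{"x": 29,"y": 84.2,"z": -4,"wx": -0.112,"wy": 0.422,"wz": -0.139},{"x": 29,"y": 84.2,"z": -4,"wx": -0.112,"wy": 0.422,"wz": -0.139}]'

```text
invalid input at $.rows[0]: expected keys x, y, z, wx, wy, wz, fingers
```

```bash
cat > look.py <<'E'
from g import *
import pickle,sys
n=sys.argv[1];f=grab("wrist");pickle.dump(f,open(n+".pkl","wb"));save(f,n+".png");o=r.observe()
print({k:np.round(o[k],4) for k in("clock","q","position","orientation","ft_force","opening")})
E
python3 look.py w1
```

```text
{'clock': np.float64(0.2), 'q': array([ 1.3495,  0.508 , -0.2375,  1.5007,  0.1257,  1.1489, -0.1548]), 'position': array([ 0.2005, -0.5916,  0.1912]), 'orientation': array([-3.1416e+00,  1.1000e-03, -1.2440e+00]), 'ft_force': array([-0.4701,  0.0533, -0.9541]), 'opening': np.float64(0.0856)}
```

View pics/w1.png

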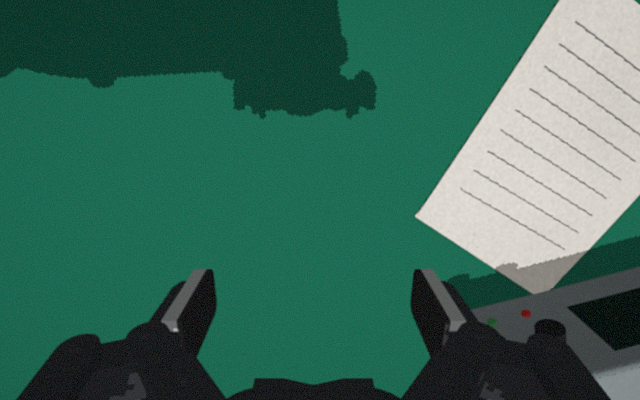

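The move was refused because every key is required. This wrist view is still the start pose, with the finger tips at about (212,270) and (413,270).

Request:
arm_command --rows '[{"x": 15,"y": 20,"z": 5,"wx": 0,"wy": 0,"wz": 0,"fingers": -1},{"x": 25,"y": 30,"z": 5,"wx": 0,"wy": 0,"wz": 0,"fingers": -1},{"x": 27,"y": 35,"z": 5,"wx": 0,"wy": 0,"wz": 0,"fingers": -1},{"x": 28,"y": 40,"z": 5,"wx": 0,"wy": 0,"wz": 0,"fingers": -1},{"x": 29,"y": 45,"z": 3,"wx": 0,"wy": 0,"wz": 0,"fingers": -1},{"x": 29,"y": 50,"z": 2,"wx": 0,"wy": 0,"wz": 0,"fingers": -1},{"x": 29,"y": 55,"z": 2,"wx": 0,"wy": 0,"wz": 0,"fingers": -1},{"x": 29,"y": 60,"z": 0,"wx": 0,"wy": 0,"wz": 0,"fingers": -1},{"x": 29,"y": 70,"z": 0,"wx": 0,"wy": 0,"wz": 0,"fingers": -1},{"x": 29,"y": 84.2,"z": -4,"wx": 0,"wy": 0,"wz": -0.14,"fingers": -1},{"x": 29,"y": 84.2,"z": -4,"wx": -0.112,"wy": 0.422,"wz": -0.139,"fingers": -1},{"x": 29,"y": 84.2,"z": -4,"wx": -0.112,"wy": 0.422,"wz": -0.139,"fingers": -1},{"x": 29,"y": 84.2,"z": -4,"wx": -0.112,"wy": 0.422,"wz": -0.139,"fingers": -1},{"x": 29,"y": 84.2,"z": -4,"wx": -0.112,"wy": 0.422,"wz": -0.139,"fingers": -1},{"x": 29,"y": 84.2,"z": -4,"wx": -0.112,"wy": 0.422,"wz": -0.139,"fingers": -1},{"x": 29,"y": 84.2,"z": -4,"wx": -0.112,"wy": 0.422,"wz": -0.139,"fingers": -1}]'

```text
clock: 2.2
position: [0.4888, 0.2547, 0.1504]
orientation: [2.703, 0.002, -1.379]
ft_force: [0.3, -1.2, 0.2]
opening: 0.0852
```

```bash
python3 look.py w2; python3 - <<'E'
from g import *
import pickle
for n in("w1","w2"):
    f=pickle.load(open(n+".pkl","rb"));T=np.linalg.inv(np.array(f["world_to_cam"]));print(n,"cam",T[:3,3].round(3))
f=pickle.load(open("w1.pkl","rb"));R=Rt(-1.244,0);p=np.array([.2005,-.5916,.1912])
for b in(0,.013): print(b,proj(f,[p+R.apply([s*.0425,0,-b]) for s in(-1,1)]).round(0).tolist(),proj(f,[p+R.apply([s*.0425,-.011,-b]) for s in(-1,1)]).round(0).tolist())
E
```

```text
{'clock': np.float64(2.25), 'q': array([-0.2036,  0.7343, -0.4689,  1.3333,  0.1277,  1.5399, -2.0389]), 'position': array([0.4898, 0.2517, 0.1508]), 'orientation': array([ 2.7039e+00, -8.0000e-04, -1.3816e+00]), 'ft_force': array([-0.4638,  0.4023,  0.6597]), 'opening': np.float64(0.0853)}
w1 cam [ 0.278 -0.565  0.373]
w2 cam [0.637 0.284 0.281]
0 [[242.0, 237.0], [389.0, 237.0]] [[240.0, 219.0], [390.0, 219.0]]
0.013 [[237.0, 247.0], [394.0, 247.0]] [[235.0, 228.0], [395.0, 228.0]]
```

View pics/w2.png

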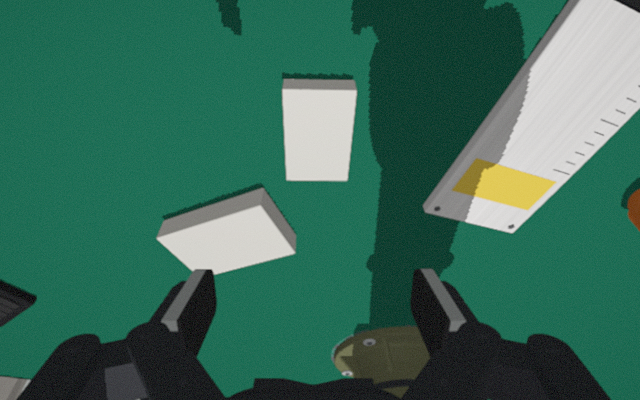

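```bash
python3 - <<'E'
from g import *
import pickle
f=pickle.load(open("w2.pkl","rb"));o=r.observe();R=Rn.from_euler("xyz",o["orientation"]);p=o["position"]
for b in(0,.013,.03,.045,.06):
  for y in(-.011,.011): print(b,y,proj(f,[p+R.apply([s*.0427,y,-b]) for s in(-1,1)]).round(0).tolist())
# tile top face
im=f["image"];hsv=cv2.cvtColor(im,cv2.COLOR_RGB2HSV)
m=((hsv[...,1]<40)&(hsv[...,2]>190)).astype(np.uint8)
n,l,s,c=cv2.connectedComponentsWithStats(m);k=l[130,320];cn=cv2.findContours((l==k).astype(np.uint8),0,1)[0][0]
q=cv2.approxPolyDP(cn,5,True)[:,0];P=onplane(f,q,.02)[:,:2];print(q.tolist(),P.round(4).tolist(),P.mean(0))
print([np.linalg.norm(P[i]-P[i-1]).round(4) for i in range(len(P))],[np.arctan2(*(P[i]-P[i-1])[::-1]).round(3) for i in range(len(P))])
my=((hsv[...,0]>20)&(hsv[...,0]<33)&(hsv[...,1]>110)&(hsv[...,2]>80)).astype(np.uint8)
n,l,s,c=cv2.connectedComponentsWithStats(my);k=1+np.argmax(s[1:,4]);cn=cv2.findContours((l==k).astype(np.uint8),0,1)[0][0]
q=cv2.approxPolyDP(cv2.convexHull(cn),5,True)[:,0];P=onplane(f,q,.012)[:,:2];print(q.tolist(),P.round(4).tolist(),P.mean(0),[np.arctan2(*(P[i]-P[i-1])[::-1]).round(3) for i in range(len(P))])
E
```

```text
0 -0.011 [[245.0, 218.0], [396.0, 219.0]]
0 0.011 [[247.0, 253.0], [393.0, 254.0]]
0.013 -0.011 [[241.0, 227.0], [402.0, 228.0]]
0.013 0.011 [[243.0, 264.0], [398.0, 265.0]]
0.03 -0.011 [[234.0, 241.0], [410.0, 242.0]]
0.03 0.011 [[237.0, 281.0], [406.0, 281.0]]
0.045 -0.011 [[226.0, 255.0], [419.0, 256.0]]
0.045 0.011 [[230.0, 298.0], [414.0, 298.0]]
0.06 -0.011 [[217.0, 272.0], [429.0, 273.0]]
0.06 0.011 [[222.0, 318.0], [423.0, 319.0]]
[[283, 89], [287, 179], [346, 179], [355, 91]] [[0.5115, 0.2851], [0.4195, 0.2689], [0.4307, 0.2121], [0.5209, 0.2282]] [0.47062379 0.24857242]
[np.float64(0.0577), np.float64(0.0934), np.float64(0.0579), np.float64(0.0916)] [np.float64(1.734), np.float64(-2.967), np.float64(-1.377), np.float64(0.177)]
[[453, 190], [476, 159], [554, 182], [527, 209]] [[0.4317, 0.0959], [0.4733, 0.0923], [0.4629, -0.004], [0.4218, 0.0003]] [0.44740782 0.04612665] [np.float64(1.468), np.float64(-0.086), np.float64(-1.679), np.float64(3.037)]
```

Wrist view: tile top spans (283,89)–(346,179), the band quad is centred at about (503,185), and the tips are at (212,270) and (413,270). Tile and band agree with the earlier casts. The finger tips look farther back than the stated TCP, so I check against the fixed views.

```bash
python3 - <<'E'
from g import *
o=r.observe();R=Rn.from_euler("xyz",o["orientation"]);p=o["position"]
out=[]
for n in("scene","side"):
    f=grab(n);im=f["image"].copy()
    a=proj(f,[p,p-R.apply([0,0,.0187]),p-R.apply([0,0,.073]),p+R.apply([.043,0,0]),p-R.apply([.043,0,0])]).round().astype(int);print(a.tolist())
    x0,y0=np.clip(a[0]-[60,70],0,[519,279]);c=cv2.resize(im[y0:y0+120,x0:x0+120],None,fx=3.3,fy=3.3,interpolation=2)
    for i,q in enumerate(a): cv2.circle(c,tuple(int(v) for v in (q-[x0,y0])*3.3),2,(255,0,[0,0,0,255,255][i]),-1)
    out.append(c)
cv2.imwrite("pics/tip.png",cv2.cvtColor(np.hstack(out),cv2.COLOR_RGB2BGR))
E
```

```text
[[456, 222], [456, 218], [459, 204], [434, 215], [479, 229]]
[[213, 266], [208, 259], [191, 239], [227, 249], [198, 285]]
```

View pics/tip.png

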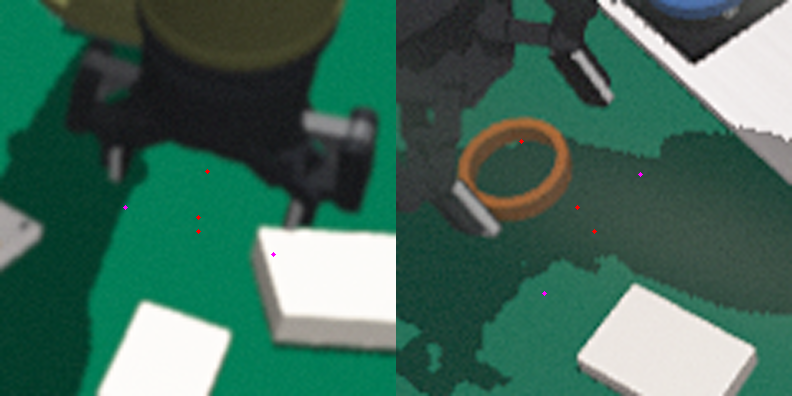

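Both crops show the real finger tips well behind the projected TCP points. In the side view they are at (217,227) and (183,266), in the scene view at (431,206) and (486,220). I triangulate them.

```bash
cat >> h.py <<'E'
def tri(obs):
    A=np.zeros((3,3));b=np.zeros(3)
    for f,px in obs:
        c,d=rays(f,[px]);d=d[0]/np.linalg.norm(d[0]);M=np.eye(3)-np.outer(d,d);A+=M;b+=M@c
    return np.linalg.solve(A,b)
E
python3 - <<'E'
from g import *
import pickle
F=pickle.load(open("F0.pkl","rb"));w=pickle.load(open("w2.pkl","rb"))
o=r.observe();R=Rn.from_euler("xyz",o["orientation"]);p=o["position"]
for a,b,c in(((430.8,206.5),(217.2,227.2),(213,290)),((486,220.2),(183,266.3),(412,290))):
    for P in(tri([(F["scene"],a),(F["side"],b)]),tri([(F["scene"],a),(F["side"],b),(w,c)])):
        print(P.round(4),"tool frame mm",(R.inv().apply(P-p)*1000).round(1))
E
```

```text
[0.5221 0.2062 0.1892] tool frame mm [ 47.8  -4.8 -43.8]
[0.5269 0.2418 0.2103] tool frame mm [ 13.8  -6.1 -67.7]
[0.502  0.3008 0.1942] tool frame mm [-48.9  -0.4 -47.5]
[0.5189 0.277  0.2011] tool frame mm [-22.4  -8.6 -58.9]
```

The tips triangulate to about 45 mm behind the reported TCP with the gripper open. I lower to a height that is safe either way and recheck there.

Request:
arm_command --rows '[{"x": -1.6,"y": -0.4,"z": -6,"wx": 0,"wy": 0,"wz": 0,"fingers": -1},{"x": -1.6,"y": -0.4,"z": -11,"wx": 0,"wy": 0,"wz": 0,"fingers": -1},{"x": -1.6,"y": -0.4,"z": -13,"wx": 0,"wy": 0,"wz": 0,"fingers": -1},{"x": -1.6,"y": -0.4,"z": -13,"wx": 0,"wy": 0,"wz": 0,"fingers": -1},{"x": -1.6,"y": -0.4,"z": -13,"wx": 0,"wy": 0,"wz": 0,"fingers": -1}]'

```text
clock: 2.98
position: [0.4758, 0.2466, 0.0234]
orientation: [2.708, -0.0, -1.386]
ft_force: [-0.2, 0.5, 0.8]
opening: 0.0855
```

```bash
python3 - <<'E'
from g import *
import pickle
o=r.observe();R=Rn.from_euler("xyz",o["orientation"]);p=o["position"];print(p,o["ft_force"])
out=[];G={}
for n in("side","scene"):
    f=grab(n);G[n]=f;im=f["image"].copy()
    a=proj(f,[p+R.apply([s*.043,0,-.045]) for s in(1,-1)]+[p])
    x0,y0=np.clip((a.mean(0)-[50,65]).astype(int),0,[539,279]);print(n,x0,y0,a.round().tolist())
    c=cv2.resize(im[y0:y0+120,x0:x0+100],None,fx=4,fy=4,interpolation=2)
    for q in a: cv2.circle(c,tuple(int(v) for v in (q-[x0,y0])*4),2,(255,0,0),-1)
    out.append(c)
cv2.imwrite("pics/tip2.png",cv2.cvtColor(np.hstack(out),cv2.COLOR_RGB2BGR))
E
```

```text
[0.47583731 0.24655873 0.02339991] [-0.22383779  0.48228618  0.78219685]
side 174 226 [[234.0, 270.0], [208.0, 304.0], [232.0, 300.0]]
scene 395 191 [[425.0, 247.0], [467.0, 261.0], [445.0, 261.0]]
```

View pics/tip2.png

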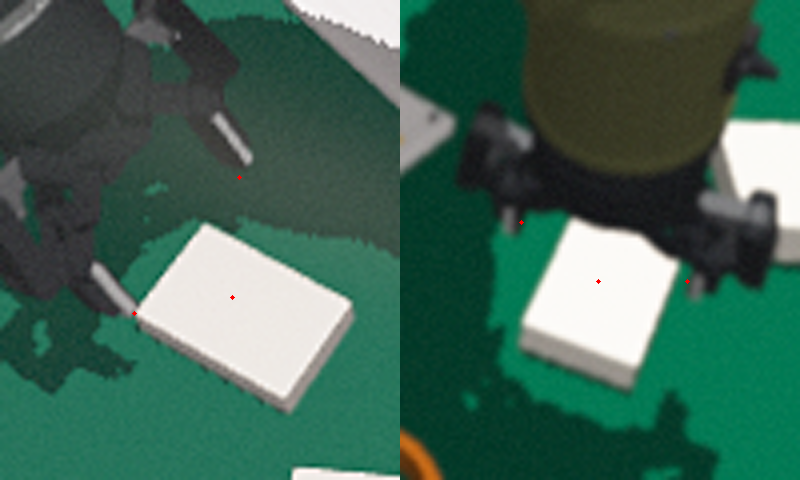

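Confirmed: the tips sit at about the marked points, 45 mm behind the reported TCP. I descend with force checks.

Request:
arm_command --rows '[{"x": -0.2,"y": 0.2,"z": -3,"wx": 0,"wy": 0,"wz": 0,"fingers": -1},{"x": -0.2,"y": 0.2,"z": -4,"wx": 0,"wy": 0,"wz": 0,"fingers": -1},{"x": -0.2,"y": 0.2,"z": -4.5,"wx": 0,"wy": 0,"wz": 0,"fingers": -1},{"x": -0.2,"y": 0.2,"z": -4.5,"wx": 0,"wy": 0,"wz": 0,"fingers": -1}]'

```text
clock: 3.58
position: [0.4729, 0.2482, -0.0229]
orientation: [2.706, -0.001, -1.385]
ft_force: [0.1, -0.4, 0.4]
opening: 0.0857
```

Request:
arm_command --grip_force 50 --rows '[{"x": 0,"y": 0,"z": -0.2,"wx": 0,"wy": 0,"wz": 0,"fingers": -1},{"x": 0,"y": 0,"z": -0.2,"wx": 0,"wy": 0,"wz": 0,"fingers": 1},{"x": 0,"y": 0,"z": -0.2,"wx": 0,"wy": 0,"wz": 0,"fingers": 1},{"x": 0,"y": 0,"z": -0.2,"wx": 0,"wy": 0,"wz": 0,"fingers": 1},{"x": 0,"y": 0,"z": -0.2,"wx": 0,"wy": 0,"wz": 0,"fingers": 1},{"x": 0,"y": 0,"z": -0.2,"wx": 0,"wy": 0,"wz": 0,"fingers": 1},{"x": 0,"y": 0,"z": -0.2,"wx": 0,"wy": 0,"wz": 0,"fingers": 1}]'

```text
clock: 4.45
position: [0.4731, 0.2482, -0.0246]
orientation: [2.706, -0.001, -1.385]
ft_force: [0.8, -0.2, 6.3]
opening: 0.0579
```

The tile is gripped at 58 mm opening. Next I lift, pitch by 90° and carry it over the band at a safe height.

```bash
cat > place.py <<'E'
from g import *
o={"orientation":[2.706,-.001,-1.385],"position":np.array([.4731,.2482,-.0246])}
R0=Rn.from_euler("xyz",o["orientation"]); ct=R0.inv().apply(np.array([.470,.248,.010])-o["position"]); print("tile in tool",ct.round(4)); ct[0]=0
jy=-.113
Rf=Rn.from_euler("z",-np.pi/2+jy)*Rn.from_euler("x",2.706+np.pi/2)
for h in(.08,.0015):
    tcp=np.array([.4485,.0464,.0595+h])-Rf.apply(ct); print(h,tcp.round(4))
    q=r.observe();Rq=Rn.from_euler("xyz",q["orientation"])
    print((100*(tcp-q["position"])).round(2),(Rf*Rq.inv()).as_rotvec().round(3))
E
python3 place.py
```

```text
tile in tool [-0.0003  0.0174 -0.0301]
0.08 [0.4829 0.0425 0.1426]
[  0.98 -20.57  16.72] [ 0.058 -1.574 -0.233]
0.0015 [0.4829 0.0425 0.0641]
[  0.98 -20.57   8.87] [ 0.058 -1.574 -0.233]
```

Request:
arm_command --rows '[{"x": 0,"y": 0,"z": 5,"wx": 0,"wy": 0,"wz": 0,"fingers": 1},{"x": 0,"y": 0,"z": 11,"wx": 0,"wy": 0,"wz": 0,"fingers": 1},{"x": 0,"y": -4,"z": 16.7,"wx": 0.006,"wy": -0.157,"wz": -0.023,"fingers": 1},{"x": 0.2,"y": -8,"z": 16.7,"wx": 0.012,"wy": -0.315,"wz": -0.047,"fingers": 1},{"x": 0.4,"y": -12,"z": 16.7,"wx": 0.017,"wy": -0.472,"wz": -0.07,"fingers": 1},{"x": 0.5,"y": -14,"z": 16.7,"wx": 0.023,"wy": -0.63,"wz": -0.093,"fingers": 1},{"x": 0.6,"y": -16,"z": 16.7,"wx": 0.029,"wy": -0.787,"wz": -0.117,"fingers": 1},{"x": 0.7,"y": -18,"z": 16.7,"wx": 0.035,"wy": -0.944,"wz": -0.14,"fingers": 1},{"x": 0.8,"y": -19,"z": 16.7,"wx": 0.041,"wy": -1.1,"wz": -0.163,"fingers": 1},{"x": 0.9,"y": -20,"z": 16.7,"wx": 0.046,"wy": -1.26,"wz": -0.186,"fingers": 1},{"x": 1,"y": -20.6,"z": 16.7,"wx": 0.052,"wy": -1.417,"wz": -0.21,"fingers": 1},{"x": 1,"y": -20.6,"z": 16.7,"wx": 0.058,"wy": -1.574,"wz": -0.233,"fingers": 1},{"x": 1,"y": -20.6,"z": 16.7,"wx": 0.058,"wy": -1.574,"wz": -0.233,"fingers": 1},{"x": 1,"y": -20.6,"z": 16.7,"wx": 0.058,"wy": -1.574,"wz": -0.233,"fingers": 1},{"x": 1,"y": -20.6,"z": 16.7,"wx": 0.058,"wy": -1.574,"wz": -0.233,"fingers": 1},{"x": 1,"y": -20.6,"z": 16.7,"wx": 0.058,"wy": -1.574,"wz": -0.233,"fingers": 1}]'

```text
clock: 6.45
position: [0.4413, 0.038, 0.2387]
orientation: [-2.432, -0.018, -1.642]
ft_force: [-34.2, -6.5, -33.0]
opening: 0.058
```

```bash
python3 place.py; python3 - <<'E'
from g import *
import pickle
o=r.observe();print(o["q"].round(2),o["opening"],o["orientation"].round(3))
out=[];G={}
for n in("side","scene"):
    f=grab(n);G[n]=f
    a=proj(f,[[.4485,.0464,.12]])[0]
    x0,y0=np.clip((a-[50,60]).astype(int),0,[539,279]);print(n,x0,y0)
    out.append(cv2.resize(f["image"][y0:y0+120,x0:x0+100],None,fx=4,fy=4,interpolation=2))
pickle.dump(G,open("G3.pkl","wb"))
cv2.imwrite("pics/p3.png",cv2.cvtColor(np.hstack(out),cv2.COLOR_RGB2BGR))
E
```

```text
tile in tool [-0.0003  0.0174 -0.0301]
0.08 [0.4829 0.0425 0.1426]
[ 4.16  0.45 -9.62] [-0.021 -0.425 -0.037]
0.0015 [0.4829 0.0425 0.0641]
[  4.16   0.45 -17.47] [-0.021 -0.425 -0.037]
[ 0.49 -0.16 -0.77  2.5   1.    0.18 -2.89] 0.05800341090193854 [-2.432 -0.018 -1.642]
side 253 158
scene 327 124
```

View pics/p3.png

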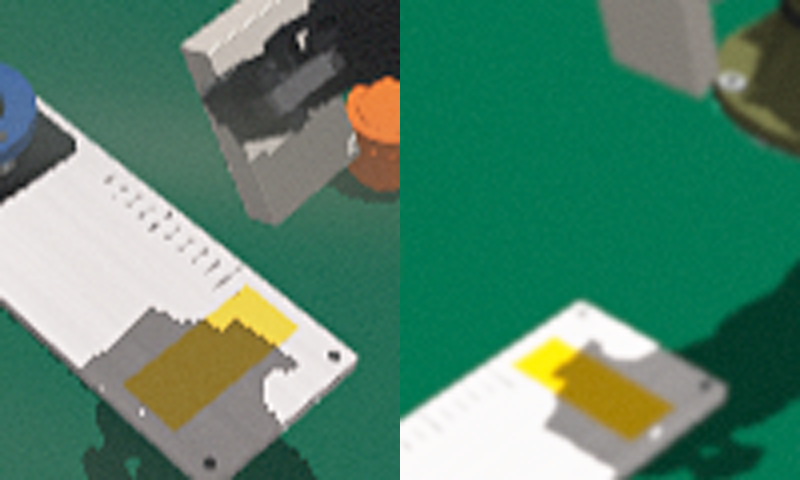

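Side crop: the tile's lower edge is at about (260,220) and it is still pitched about 25° short. Joints 4, 6 and 7 are at their limits, so leaning the wrist towards the robot fails here. I back off and set the tile down. Then I regrasp with a half turn, so the placing lean goes outward with the camera on top.

```bash
cat > s.py <<'E'
from g import *
import sys
a=[float(v) for v in sys.argv[1:]]; o=r.observe(); print(o["clock"],o["ft_force"].round(1),o["q"].round(2)); step(a[:3],a[3],a[4],o)
E
python3 s.py .4731 .2482 .10 -1.385 -24.96;python3 s.py .4731 .2482 -.022 -1.385 -24.96
```

```text
6.55 [-0.4 -1.5 -1.8] [ 0.49 -0.17 -0.77  2.5   1.    0.18 -2.89]
tool z [-0.415 -0.078 -0.907]
d cm [  3.13  21.02 -14.13] rotvec [-0.047  1.153  0.216]
6.55 [-0.4 -1.5 -1.8] [ 0.49 -0.17 -0.77  2.5   1.    0.18 -2.89]
tool z [-0.415 -0.078 -0.907]
d cm [  3.13  21.02 -26.33] rotvec [-0.047  1.153  0.216]
```

Request:
arm_command --rows '[{"x": 2,"y": 5,"z": 0,"wx": -0.007,"wy": 0.17,"wz": 0.03,"fingers": 1},{"x": 3,"y": 10,"z": 0,"wx": -0.014,"wy": 0.34,"wz": 0.06,"fingers": 1},{"x": 3,"y": 15,"z": 0,"wx": -0.021,"wy": 0.5,"wz": 0.09,"fingers": 1},{"x": 3,"y": 19,"z": -3,"wx": -0.028,"wy": 0.67,"wz": 0.12,"fingers": 1},{"x": 3,"y": 21,"z": -7,"wx": -0.034,"wy": 0.84,"wz": 0.15,"fingers": 1},{"x": 3,"y": 21,"z": -10,"wx": -0.041,"wy": 1,"wz": 0.18,"fingers": 1},{"x": 3,"y": 21,"z": -14,"wx": -0.047,"wy": 1.153,"wz": 0.216,"fingers": 1},{"x": 3,"y": 21,"z": -14,"wx": -0.047,"wy": 1.153,"wz": 0.216,"fingers": 1},{"x": 3,"y": 21,"z": -14,"wx": -0.047,"wy": 1.153,"wz": 0.216,"fingers": 1},{"x": 3,"y": 21,"z": -14,"wx": -0.047,"wy": 1.153,"wz": 0.216,"fingers": 1}]'

```text
clock: 7.8
position: [0.4721, 0.2509, 0.1029]
orientation: [2.708, 0.005, -1.386]
ft_force: [-0.1, -0.4, -1.2]
opening: 0.0582
```

```bash
python3 s.py .4731 .2482 -.022 -1.385 -24.96
```

```text
7.8 [-0.1 -0.4 -1.2] [-0.1   0.79 -0.68  1.45  0.25  1.44 -2.17]
tool z [-0.415 -0.078 -0.907]
d cm [  0.1   -0.27 -12.49] rotvec [-0.005  0.001  0.001]
```

Good. Next I lower the tile back on the bench, release and rise.

Request:
arm_command --rows '[{"x": 0,"y": 0,"z": -6,"wx": 0,"wy": 0,"wz": 0,"fingers": 1},{"x": 0,"y": 0,"z": -10,"wx": 0,"wy": 0,"wz": 0,"fingers": 1},{"x": 0,"y": 0,"z": -11.5,"wx": 0,"wy": 0,"wz": 0,"fingers": 1},{"x": 0,"y": 0,"z": -12.3,"wx": 0,"wy": 0,"wz": 0,"fingers": 1},{"x": 0,"y": 0,"z": -12.4,"wx": 0,"wy": 0,"wz": 0,"fingers": 1},{"x": 0,"y": 0,"z": -12.4,"wx": 0,"wy": 0,"wz": 0,"fingers": -1},{"x": 0,"y": 0,"z": -12.4,"wx": 0,"wy": 0,"wz": 0,"fingers": -1},{"x": 0,"y": 0,"z": -12.4,"wx": 0,"wy": 0,"wz": 0,"fingers": -1},{"x": 0,"y": 0,"z": -12.4,"wx": 0,"wy": 0,"wz": 0,"fingers": -1},{"x": 0,"y": 0,"z": -7,"wx": 0,"wy": 0,"wz": 0,"fingers": -1},{"x": 0,"y": 0,"z": 0,"wx": 0,"wy": 0,"wz": 0,"fingers": -1},{"x": 0,"y": 0,"z": 5,"wx": 0,"wy": 0,"wz": 0,"fingers": -1},{"x": 0,"y": 0,"z": 5,"wx": 0,"wy": 0,"wz": 0,"fingers": -1}]'

```text
clock: 9.43
position: [0.4734, 0.2511, 0.1533]
orientation: [2.707, 0.008, -1.388]
ft_force: [-0.0, 0.1, -0.4]
opening: 0.0858
```

```bash
python3 look.py w4; cat > tile.py <<'E'
from g import *
import pickle,sys
f=pickle.load(open(sys.argv[1]+".pkl","rb"))
hsv=cv2.cvtColor(f["image"],cv2.COLOR_RGB2HSV)
m=((hsv[...,1]<40)&(hsv[...,2]>185)).astype(np.uint8)
n,l,s,c=cv2.connectedComponentsWithStats(m);e=proj(f,[[.47,.248,.02]])[0].astype(int);k=l[e[1],e[0]];cn=cv2.findContours((l==k).astype(np.uint8),0,1)[0][0]
q=cv2.approxPolyDP(cn,6,True)[:,0];P=onplane(f,q,.02)[:,:2];print(e,k,q.tolist(),P.round(4).tolist(),P.mean(0))
print([np.linalg.norm(P[i]-P[i-1]).round(4) for i in range(len(P))],[np.arctan2(*(P[i]-P[i-1])[::-1]).round(3) for i in range(len(P))])
E
python3 tile.py w4
```

```text
{'clock': np.float64(9.475), 'q': array([-0.0909,  0.7504, -0.6912,  1.3878,  0.2246,  1.531 , -2.1655]), 'position': array([0.4727, 0.2499, 0.1508]), 'orientation': array([ 2.7039,  0.0059, -1.3882]), 'ft_force': array([ 0.8031,  0.019 , -0.6638]), 'opening': np.float64(0.0855)}
[318 122] 2 [[279, 68], [285, 164], [346, 165], [354, 69]] [[0.5118, 0.2875], [0.4204, 0.2711], [0.4301, 0.2136], [0.5218, 0.2301]] [0.47102378 0.25056038]
[np.float64(0.0582), np.float64(0.0929), np.float64(0.0583), np.float64(0.0931)] [np.float64(1.743), np.float64(-2.964), np.float64(-1.403), np.float64(0.179)]
```

Released: the tile now reads centre (0.471, 0.250), yaw 0.176. I turn the tool half round in two stages.

```bash
python3 s.py .468 .2495 .18 0.18 0
```

```text
9.475 [ 0.8  0.  -0.7] [-0.09  0.75 -0.69  1.39  0.22  1.53 -2.17]
tool z [ 0. -0. -1.]
d cm [-0.47 -0.04  2.92] rotvec [ 0.396 -0.281  1.54 ]
```

Request:
arm_command --rows '[{"x": -0.5,"y": 0,"z": 3,"wx": 0.396,"wy": -0.281,"wz": 1.54,"fingers": -1},{"x": -0.5,"y": 0,"z": 3,"wx": 0.396,"wy": -0.281,"wz": 1.54,"fingers": -1},{"x": -0.5,"y": 0,"z": 3,"wx": 0.396,"wy": -0.281,"wz": 1.54,"fingers": -1},{"x": -0.5,"y": 0,"z": 3,"wx": 0.396,"wy": -0.281,"wz": 1.54,"fingers": -1},{"x": -0.5,"y": 0,"z": 3,"wx": 0.396,"wy": -0.281,"wz": 1.54,"fingers": -1},{"x": -0.5,"y": 0,"z": 3,"wx": 0.396,"wy": -0.281,"wz": 1.54,"fingers": -1},{"x": -0.5,"y": 0,"z": 3,"wx": 0.396,"wy": -0.281,"wz": 1.54,"fingers": -1},{"x": -0.5,"y": 0,"z": 3,"wx": 0.396,"wy": -0.281,"wz": 1.54,"fingers": -1},{"x": -0.5,"y": 0,"z": 3,"wx": 0.396,"wy": -0.281,"wz": 1.54,"fingers": -1},{"x": -0.5,"y": 0,"z": 3,"wx": 0.396,"wy": -0.281,"wz": 1.54,"fingers": -1}]'

```text
clock: 10.72
position: [0.4664, 0.2479, 0.1777]
orientation: [3.137, 0.001, 0.179]
ft_force: [-0.2, -0.7, 0.2]
opening: 0.0854
```

```bash
python3 s.py .468 .2495 .07 1.747 -30
```

```text
10.725 [-0.2 -0.7  0.2] [ 0.2   0.59 -1.2   1.77  0.59  1.21 -1.  ]
tool z [ 0.492  0.088 -0.866]
d cm [  0.16   0.16 -10.77] rotvec [-0.327 -0.473  1.53 ]
```

Request:
arm_command --rows '[{"x": 0,"y": 0,"z": 0,"wx": -0.327,"wy": -0.473,"wz": 1.53,"fingers": -1},{"x": 0,"y": 0,"z": 0,"wx": -0.327,"wy": -0.473,"wz": 1.53,"fingers": -1},{"x": 0,"y": 0,"z": 0,"wx": -0.327,"wy": -0.473,"wz": 1.53,"fingers": -1},{"x": 0,"y": 0,"z": 0,"wx": -0.327,"wy": -0.473,"wz": 1.53,"fingers": -1},{"x": 0,"y": 0,"z": 0,"wx": -0.327,"wy": -0.473,"wz": 1.53,"fingers": -1},{"x": 0,"y": 0,"z": 0,"wx": -0.327,"wy": -0.473,"wz": 1.53,"fingers": -1},{"x": 0,"y": 0,"z": 0,"wx": -0.327,"wy": -0.473,"wz": 1.53,"fingers": -1},{"x": 0,"y": 0,"z": 0,"wx": -0.327,"wy": -0.473,"wz": 1.53,"fingers": -1},{"x": 0,"y": 0,"z": 0,"wx": -0.327,"wy": -0.473,"wz": 1.53,"fingers": -1},{"x": 0,"y": 0,"z": 0,"wx": -0.327,"wy": -0.473,"wz": 1.53,"fingers": -1},{"x": 0,"y": 0,"z": -4,"wx": -0.327,"wy": -0.473,"wz": 1.53,"fingers": -1},{"x": 0,"y": 0,"z": -4,"wx": -0.327,"wy": -0.473,"wz": 1.53,"fingers": -1}]'

```text
clock: 12.22
position: [0.4661, 0.249, 0.1369]
orientation: [2.623, -0.002, 1.747]
ft_force: [-0.7, -0.2, 1.0]
opening: 0.0849
```

```bash
python3 s.py .468 .2495 -.0207 1.747 -30
```

```text
12.225 [-0.7 -0.2  1. ] [ 0.18  0.47 -1.29  2.32  1.37  0.84 -0.33]
tool z [ 0.492  0.088 -0.866]
d cm [  0.19   0.05 -15.76] rotvec [-0.001 -0.006  0.   ]
```

Request:
arm_command --rows '[{"x": 0.2,"y": 0,"z": -5,"wx": 0,"wy": -0.006,"wz": 0,"fingers": -1},{"x": 0.2,"y": 0,"z": -10,"wx": 0,"wy": -0.006,"wz": 0,"fingers": -1},{"x": 0.2,"y": 0,"z": -13,"wx": 0,"wy": -0.006,"wz": 0,"fingers": -1},{"x": 0.2,"y": 0,"z": -15,"wx": 0,"wy": -0.006,"wz": 0,"fingers": -1},{"x": 0.2,"y": 0,"z": -15.7,"wx": 0,"wy": -0.006,"wz": 0,"fingers": -1},{"x": 0.2,"y": 0,"z": -15.7,"wx": 0,"wy": -0.006,"wz": 0,"fingers": -1}]'

```text
clock: 12.98
position: [0.4694, 0.2495, -0.0178]
orientation: [2.613, -0.001, 1.748]
ft_force: [0.9, -0.7, -0.2]
opening: 0.0856
```

```bash
python3 s.py .468 .2495 -.0207 1.747 -30
```

```text
12.975 [ 0.9 -0.7 -0.2] [-0.09  0.86 -1.08  2.49  1.91  1.1  -0.89]
tool z [ 0.492  0.088 -0.866]
d cm [-0.14 -0.   -0.29] rotvec [-0.002  0.005 -0.001]
```

Request:
arm_command --rows '[{"x": 0,"y": 0,"z": -0.2,"wx": 0,"wy": 0.005,"wz": 0,"fingers": 1},{"x": 0,"y": 0,"z": -0.2,"wx": 0,"wy": 0.005,"wz": 0,"fingers": 1},{"x": 0,"y": 0,"z": -0.2,"wx": 0,"wy": 0.005,"wz": 0,"fingers": 1},{"x": 0,"y": 0,"z": -0.2,"wx": 0,"wy": 0.005,"wz": 0,"fingers": 1},{"x": 0,"y": 0,"z": -0.2,"wx": 0,"wy": 0.005,"wz": 0,"fingers": 1},{"x": 0,"y": 0,"z": -0.2,"wx": 0,"wy": 0.005,"wz": 0,"fingers": 1}]'

```text
clock: 13.72
position: [0.4694, 0.2491, -0.0185]
orientation: [2.615, -0.001, 1.749]
ft_force: [-4.6, -2.2, 10.3]
opening: 0.0566
```

```bash
cat > place.py <<'E'
from g import *
import json,os
q=r.observe();Rq=Rn.from_euler("xyz",q["orientation"]);print(q["position"].round(4),q["orientation"].round(3),q["ft_force"].round(1),q["q"].round(2))
if not os.path.exists("grasp.json"): json.dump([list(q["orientation"]),list(q["position"])],open("grasp.json","w"))
ori,pos=json.load(open("grasp.json"))
ct=Rn.from_euler("xyz",ori).inv().apply(np.array([.4705,.250,.010])-pos); print("tile in tool",ct.round(4)); ct[0]=0
jy=-.113
Rf=Rn.from_euler("z",np.pi/2+jy)*Rn.from_euler("x",ori[0]+np.pi/2)
for h in(.08,.0015):
    tcp=np.array([.4485,.0464,.0595+h])-Rf.apply(ct)
    print(h,tcp.round(4),(100*(tcp-q["position"])).round(2),(Rf*Rq.inv()).as_rotvec().round(3))
E
python3 place.py
```

```text
[ 0.4694  0.2491 -0.0185] [ 2.615e+00 -1.000e-03  1.749e+00] [-4.6 -2.2 10.3] [-0.09  0.86 -1.07  2.49  1.91  1.1  -0.88]
tile in tool [ 0.0007  0.0154 -0.0241]
0.08 [0.4201 0.0496 0.1407] [ -4.93 -19.95  15.93] [-0.052  1.574 -0.228]
0.0015 [0.4201 0.0496 0.0622] [ -4.93 -19.95   8.08] [-0.052  1.574 -0.228]
```

Request:
arm_command --rows '[{"x": 0,"y": 0,"z": 5,"wx": 0,"wy": 0,"wz": 0,"fingers": 1},{"x": 0,"y": 0,"z": 10,"wx": -0.005,"wy": 0.157,"wz": -0.023,"fingers": 1},{"x": 0,"y": -4,"z": 16,"wx": -0.01,"wy": 0.315,"wz": -0.046,"fingers": 1},{"x": 0,"y": -8,"z": 20,"wx": -0.016,"wy": 0.472,"wz": -0.068,"fingers": 1},{"x": 0,"y": -12,"z": 20,"wx": -0.021,"wy": 0.63,"wz": -0.091,"fingers": 1},{"x": 0,"y": -16,"z": 20,"wx": -0.026,"wy": 0.787,"wz": -0.114,"fingers": 1},{"x": -1,"y": -20,"z": 20,"wx": -0.031,"wy": 0.944,"wz": -0.137,"fingers": 1},{"x": -2,"y": -20,"z": 19,"wx": -0.036,"wy": 1.1,"wz": -0.16,"fingers": 1},{"x": -3,"y": -20,"z": 18,"wx": -0.042,"wy": 1.26,"wz": -0.182,"fingers": 1},{"x": -4,"y": -20,"z": 17,"wx": -0.047,"wy": 1.417,"wz": -0.205,"fingers": 1},{"x": -4.9,"y": -20,"z": 15.9,"wx": -0.052,"wy": 1.574,"wz": -0.228,"fingers": 1},{"x": -4.9,"y": -20,"z": 15.9,"wx": -0.052,"wy": 1.574,"wz": -0.228,"fingers": 1},{"x": -4.9,"y": -20,"z": 15.9,"wx": -0.052,"wy": 1.574,"wz": -0.228,"fingers": 1},{"x": -4.9,"y": -20,"z": 15.9,"wx": -0.052,"wy": 1.574,"wz": -0.228,"fingers": 1}]'

```text
clock: 15.48
position: [0.4199, 0.0492, 0.1401]
orientation: [-2.098, -0.001, 1.459]
ft_force: [0.0, 0.1, -2.0]
opening: 0.0564
```

```bash
python3 place.py; python3 look.py w5
```

```text
[0.4199 0.0492 0.1401] [-2.098e+00 -1.000e-03  1.459e+00] [ 0.   0.1 -2. ] [ 0.37  1.11 -0.97  1.31  0.21  1.96  0.79]
tile in tool [ 0.0007  0.0154 -0.0241]
0.08 [0.4201 0.0496 0.1407] [0.02 0.04 0.06] [-0.001  0.001 -0.001]
0.0015 [0.4201 0.0496 0.0622] [ 0.02  0.04 -7.79] [-0.001  0.001 -0.001]
{'clock': np.float64(15.525), 'q': array([ 0.3743,  1.1142, -0.9707,  1.31  ,  0.2131,  1.9634,  0.7943]), 'position': array([0.4199, 0.0492, 0.1404]), 'orientation': array([-2.0985e+00, -1.1000e-03,  1.4585e+00]), 'ft_force': array([ 0.3134,  1.0218, -0.7437]), 'opening': np.float64(0.0563)}
```

The full 90° is reached. I lower to about 1.5 cm above the band and check from both fixed cameras.

Request:
arm_command --rows '[{"x": 0,"y": 0,"z": -4,"wx": 0,"wy": 0,"wz": 0,"fingers": 1},{"x": 0,"y": 0,"z": -6,"wx": 0,"wy": 0,"wz": 0,"fingers": 1},{"x": 0,"y": 0,"z": -6.4,"wx": 0,"wy": 0,"wz": 0,"fingers": 1},{"x": 0,"y": 0,"z": -6.4,"wx": 0,"wy": 0,"wz": 0,"fingers": 1}]'

```text
clock: 16.02
position: [0.4201, 0.0494, 0.0758]
orientation: [-2.095, -0.001, 1.457]
ft_force: [-0.1, -0.3, -0.5]
opening: 0.0566
```

```bash
python3 place.py; cat > view2.py <<'E'
from g import *
import sys,pickle
name=sys.argv[1]; h=float(sys.argv[2])
out=[];G={}
jy=-.113;u=np.array([np.cos(jy),np.sin(jy),0]);v=np.array([-np.sin(jy),np.cos(jy),0]);c=np.array([.4485,.0464,.012+h])
B=[c+a*.01*u+b*.03*v+z*np.array([0,0,.095]) for z in(0,1) for a,b in((1,1),(1,-1),(-1,-1),(-1,1))]
for n in("side","scene"):
    f=grab(n);G[n]=f;a=proj(f,[[.4485,.0464,.05]])[0]
    x0,y0=np.clip((a-[50,60]).astype(int),0,[539,279]);print(n,x0,y0)
    im=cv2.resize(f["image"][y0:y0+120,x0:x0+100],None,fx=4,fy=4,interpolation=2)
    for q in proj(f,B): cv2.circle(im,tuple(int(t) for t in (q-[x0,y0]+.5)*4),2,(255,0,0),-1)
    out.append(im)
pickle.dump(G,open(name+".pkl","wb"));cv2.imwrite("pics/"+name+".png",cv2.cvtColor(np.hstack(out),cv2.COLOR_RGB2BGR))
E
python3 view2.py p5 .0155
```

```text
[0.4201 0.0494 0.0758] [-2.095e+00 -1.000e-03  1.457e+00] [-0.1 -0.3 -0.5] [ 0.37  1.19 -0.94  1.33  0.27  1.89  0.81]
tile in tool [ 0.0007  0.0154 -0.0241]
0.08 [0.4201 0.0496 0.1407] [0.01 0.03 6.49] [-0.001 -0.002  0.001]
0.0015 [0.4201 0.0496 0.0622] [ 0.01  0.03 -1.36] [-0.001 -0.002  0.001]
side 254 177
scene 325 148
```

View pics/p5.png

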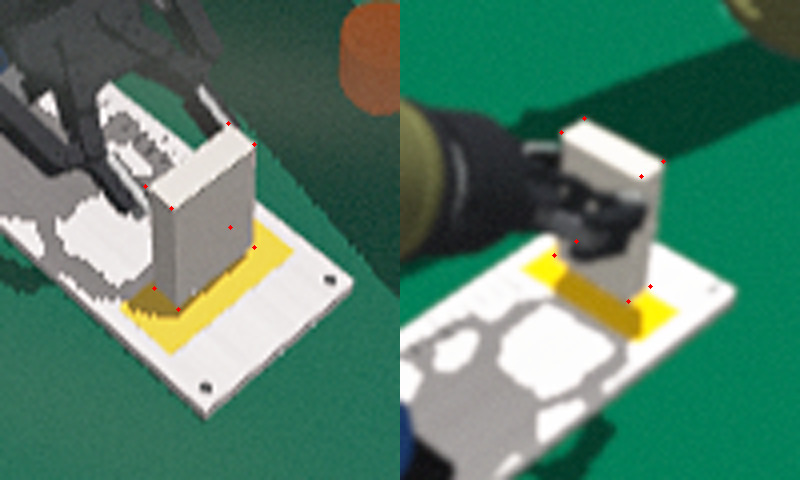

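The held tile matches the predicted corners within about a pixel in both views, upright over the band. I lower it the remaining 13–14 mm.

Request:
arm_command --rows '[{"x": 0,"y": 0,"z": -1,"wx": 0,"wy": 0,"wz": 0,"fingers": 1},{"x": 0,"y": 0,"z": -1.2,"wx": 0,"wy": 0,"wz": 0,"fingers": 1},{"x": 0,"y": 0,"z": -1.2,"wx": 0,"wy": 0,"wz": 0,"fingers": 1}]'

```text
clock: 16.5
position: [0.4198, 0.0492, 0.0627]
orientation: [-2.094, -0.0, 1.457]
ft_force: [-0.0, 1.4, -1.7]
opening: 0.0565
```

Request:
arm_command --rows '[{"x": 0,"y": 0,"z": -0.15,"wx": 0,"wy": 0,"wz": 0,"fingers": 1},{"x": 0,"y": 0,"z": -0.15,"wx": 0,"wy": 0,"wz": 0,"fingers": 1}]'

```text
clock: 16.75
position: [0.4199, 0.0493, 0.0616]
orientation: [-2.095, -0.0, 1.457]
ft_force: [-1.2, 0.3, -0.3]
opening: 0.0564
```

Request:
arm_command --rows '[{"x": 0,"y": 0,"z": -0.1,"wx": 0,"wy": 0,"wz": 0,"fingers": 1},{"x": 0,"y": 0,"z": -0.1,"wx": 0,"wy": 0,"wz": 0,"fingers": 1}]'

```text
clock: 17.0
position: [0.4198, 0.0494, 0.0616]
orientation: [-2.094, -0.001, 1.458]
ft_force: [0.6, -0.4, 6.0]
opening: 0.0568
```

Contact at 6 N. I release, then retract along the tool axis.

Request:
arm_command --rows '[{"x": 0,"y": 0,"z": 0,"wx": 0,"wy": 0,"wz": 0,"fingers": 0},{"x": 0,"y": 0,"z": 0,"wx": 0,"wy": 0,"wz": 0,"fingers": -1},{"x": 0,"y": 0,"z": 0,"wx": 0,"wy": 0,"wz": 0,"fingers": -1},{"x": 0,"y": 0,"z": 0,"wx": 0,"wy": 0,"wz": 0,"fingers": -1},{"x": 0,"y": 0,"z": 0,"wx": 0,"wy": 0,"wz": 0,"fingers": -1},{"x": 1.7,"y": -0.2,"z": 1,"wx": 0,"wy": 0,"wz": 0,"fingers": -1},{"x": 4.3,"y": -0.5,"z": 2.5,"wx": 0,"wy": 0,"wz": 0,"fingers": -1},{"x": 8.6,"y": -1,"z": 5,"wx": 0,"wy": 0,"wz": 0,"fingers": -1},{"x": 10.3,"y": -1.2,"z": 10,"wx": 0,"wy": 0,"wz": 0,"fingers": -1},{"x": 10.3,"y": -1.2,"z": 16,"wx": 0,"wy": 0,"wz": 0,"fingers": -1},{"x": 10.3,"y": -1.2,"z": 18,"wx": 0,"wy": 0,"wz": 0,"fingers": -1}]'

```text
clock: 18.38
position: [0.5583, 0.0295, 0.2836]
orientation: [-2.573, -0.099, 1.352]
ft_force: [7.3, 1.2, -8.4]
opening: 0.0856
```

```bash
python3 view2.py p6 0; python3 s.py .47 -.2 .20 1.9 0; python3 look.py w6
python3 - <<'E'
from g import *
import pickle
G=pickle.load(open("p6.pkl","rb"))
# scanner grey mask in fixed views
for n,p in(("scene",(291,174)),("side",(372,170))):
    f=G[n];im=f["image"].astype(int);R,Gc,B=im[...,0],im[...,1],im[...,2]
    x0,y0=p[0]-30,p[1]-30
    m=((Gc-R<25)&(abs(R-B)<40)&(R<235))[y0:y0+60,x0:x0+60].astype(np.uint8)
    k,l,s,c=cv2.connectedComponentsWithStats(m);i=l[18:42,18:42];i=np.bincount(i[i>0]).argmax();print(n,s[i],c[i]+[x0,y0],onplane(f,[c[i]+[x0,y0]],.029).round(4))
E
```

```text
side 254 177
scene 325 148
18.475 [1.2 1.1 4.9] [ 0.28  0.73 -0.62  0.92  0.07  1.96  1.11]
tool z [ 0.  0. -1.]
d cm [-10.87 -23.76 -12.46] rotvec [-0.112 -0.485  0.502]
{'clock': np.float64(18.525), 'q': array([ 0.2778,  0.7295, -0.6242,  0.921 ,  0.0678,  1.9641,  1.1119]), 'position': array([0.5791, 0.0381, 0.324 ]), 'orientation': array([-2.6672, -0.1409,  1.3542]), 'ft_force': array([0.5506, 0.7228, 0.2207]), 'opening': np.float64(0.0856)}
scene [ 20  19  20  25 417] [290.97841727 174.54436451] [[ 0.4532 -0.2368  0.029 ]]
side [ 19  18  23  28 511] [371.72407045 171.09589041] [[ 0.4582 -0.2405  0.029 ]]
```

View pics/p6.png

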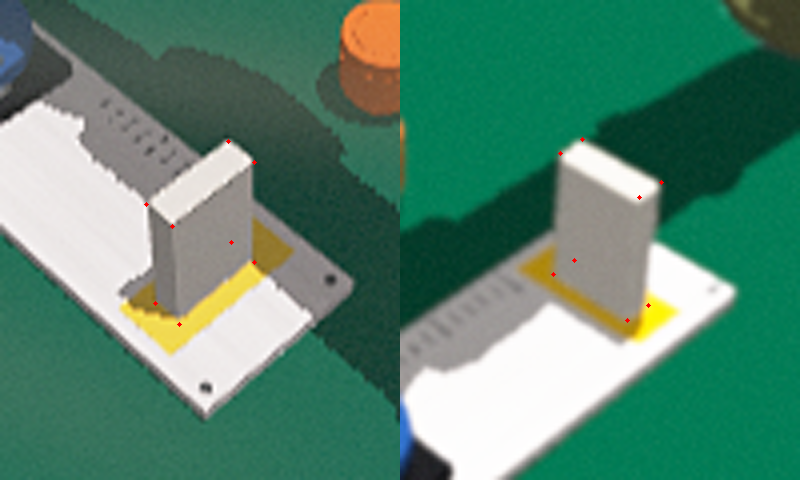

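The tile stands on its own near the predicted corners, but the bottom corners differ by up to 2–3 px: side (180,313), scene (637,338). I measure those properly.

```bash
python3 - <<'E'
from g import *
import pickle
G=pickle.load(open("p6.pkl","rb"));G5=pickle.load(open("p5.pkl","rb"))
f=grab("side");g=grab("scene");G={"side":f,"scene":g}
def top(f,lo,hi,pt):
    hsv=cv2.cvtColor(f["image"],cv2.COLOR_RGB2HSV);m=((hsv[...,1]<45)&(hsv[...,2]>=lo)&(hsv[...,2]<hi)).astype(np.uint8)
    m=cv2.morphologyEx(m,cv2.MORPH_OPEN,np.ones((2,2)))
    k,l,s,c=cv2.connectedComponentsWithStats(m);i=l[pt[1],pt[0]];print("V",hsv[pt[1],pt[0]],s[i])
    cn=cv2.findContours((l==i).astype(np.uint8),0,1)[0][0]
    return cv2.approxPolyDP(cv2.convexHull(cn),1.5,True)[:,0]
for n,pt,pf in(("side",(254+200//4,177+185//4),(254+210//4,177+230//4)),("scene",(325+210//4,148+170//4),(325+200//4,148+240//4))):
    q=top(G[n],185,256,pt);print(n,"top",q.tolist(),onplane(G[n],q+0.0,.107)[:,:2].round(4).tolist(), onplane(G[n],[q.mean(0)],.107).round(4))
    q=top(G[n],100,175,pf);print(n,"face",q.tolist(),onplane(G[n],q+0.0,.012)[:,:2].round(4).tolist())
E
```

```text
V [ 14  12 231] [293 214  24  20 208]
side top [[316, 217], [315, 220], [298, 233], [293, 229], [295, 225], [308, 215], [312, 214]] [[0.4373, 0.0192], [0.4339, 0.0269], [0.4398, 0.0754], [0.4547, 0.0742], [0.4583, 0.0637], [0.4542, 0.0258], [0.4492, 0.0183]] [[0.4468 0.0437 0.107 ]]
V [  6  17 146] [285 220  58  40 898]
side face [[342, 247], [342, 250], [333, 259], [298, 256], [285, 251], [292, 230], [316, 220]] [[0.3823, -0.0078], [0.3774, -0.0012], [0.3788, 0.0309], [0.4453, 0.0746], [0.4773, 0.0831], [0.5041, 0.0283], [0.4785, -0.0311]]
V [ 23   4 252] [367 185  23  15 161]
scene top [[367, 187], [372, 185], [389, 194], [389, 196], [384, 199], [368, 190]] [[0.4553, 0.0225], [0.4414, 0.0272], [0.4458, 0.0774], [0.4521, 0.0814], [0.4684, 0.0786], [0.4633, 0.0311]] [[0.4545 0.0534 0.107 ]]
V [ 19  19 147] [ 314  190   77   57 1337]
scene face [[390, 198], [386, 222], [383, 227], [327, 246], [314, 241], [366, 190]] [[0.3501, 0.0286], [0.4372, 0.0727], [0.457, 0.0769], [0.5919, 0.0122], [0.5986, -0.022], [0.3612, -0.0417]]
```

```bash
python3 - <<'E'
from g import *
import pickle
G=pickle.load(open("p6.pkl","rb"));s,c=G["side"],G["scene"]
for P in(tri([(s,(305,223.5)),(c,(378.3,192))]),tri([(s,(316.5,217.5)),(c,(372,184.5))]),tri([(s,(297.5,233)),(c,(389.5,195))]),tri([(s,(297.5,255.5)),(c,(383,227))])):print(P.round(4), proj(s,[P]).round(1),proj(c,[P]).round(1))
print(proj(s,[[.4485,.0464,.107]]),proj(c,[[.4485,.0464,.107]]))
f=grab("side");a=f["image"][170:270,280:330];b=c["image"][175:240,355:405]
a=cv2.resize(a,None,fx=6,fy=6,interpolation=2)[:, :];b=cv2.resize(b,None,fx=8,fy=8,interpolation=2)
b=cv2.copyMakeBorder(b,0,max(0,a.shape[0]-b.shape[0]),0,0,0)
cv2.imwrite("pics/p7.png",cv2.cvtColor(np.hstack([a,b]),cv2.COLOR_RGB2BGR))
E
```

```text
[0.4467 0.0469 0.101 ] [[304.4 224.5]] [[377.5 191.2]]
[0.4359 0.0213 0.1048] [[315.9 218.6]] [[371.2 183.7]]
[0.4424 0.0756 0.1026] [[297.1 233.7]] [[389.  194.5]]
[0.45   0.0721 0.005 ] [[297.3 255.9]] [[382.7 226.7]]
[[303.84474259 222.24271299]] [[377.08025606 189.47039395]]
```

View pics/p7.png

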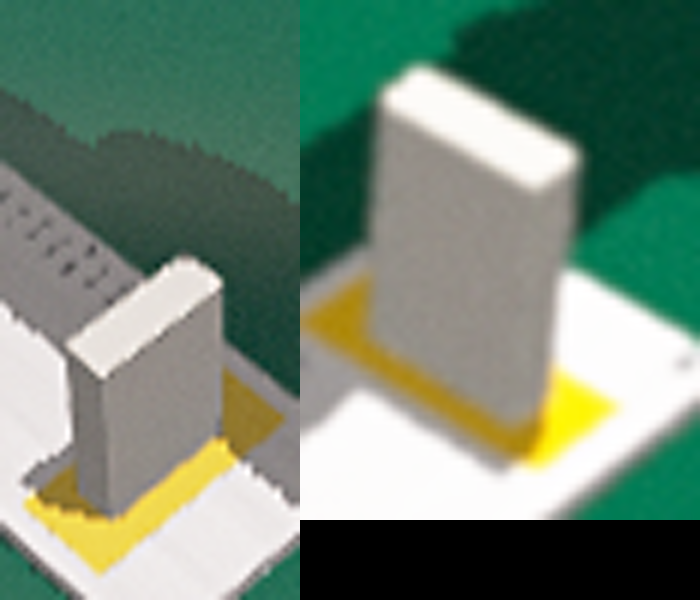

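Both close crops show the tile upright on the band; the triangulated top centre is about (0.447, 0.047), within 2 mm of the band centre, with matching yaw. Next the scanner: I locate its neighbours to choose the jaw direction.

```bash
python3 - <<'E'
from g import *
import pickle
G=pickle.load(open("p6.pkl","rb"));s,c=G["side"],G["scene"]
for n,a,b in(("screws",(391,137),(243,165)),("standoffs",(333,148),(250,200)),("scanner",(371.7,171),(291,174.5)),("orange",(350,191),(315,188))):print(n,tri([(s,a),(c,b)]).round(3))
E
python3 s.py .455 -.238 .15 0.9 0
```

```text
screws [ 0.496 -0.398  0.019]
standoffs [ 0.596 -0.251  0.022]
scanner [ 0.456 -0.235  0.033]
orange [ 0.46  -0.142  0.031]
18.675 [ 0.  -0.2 -0.5] [ 0.28  0.74 -0.62  0.92  0.07  1.96  1.11]
tool z [ 0. -0. -1.]
d cm [-12.38 -27.55 -17.  ] rotvec [-0.332 -0.38  -0.477]
```

```bash
python3 s.py .456 -.236 .13 0.3 0
```

```text
18.675 [ 0.  -0.2 -0.5] [ 0.28  0.74 -0.62  0.92  0.07  1.96  1.11]
tool z [ 0. -0. -1.]
d cm [-12.28 -27.35 -19.  ] rotvec [-0.447 -0.275 -1.064]
```

Request:
arm_command --rows '[{"x": 0,"y": -5,"z": 0,"wx": -0.447,"wy": -0.275,"wz": -1.064,"fingers": -1},{"x": 0,"y": -10,"z": 0,"wx": -0.447,"wy": -0.275,"wz": -1.064,"fingers": -1},{"x": -3,"y": -15,"z": -2,"wx": -0.447,"wy": -0.275,"wz": -1.064,"fingers": -1},{"x": -6,"y": -20,"z": -5,"wx": -0.447,"wy": -0.275,"wz": -1.064,"fingers": -1},{"x": -9,"y": -24,"z": -10,"wx": -0.447,"wy": -0.275,"wz": -1.064,"fingers": -1},{"x": -12.3,"y": -27.4,"z": -14,"wx": -0.447,"wy": -0.275,"wz": -1.064,"fingers": -1},{"x": -12.3,"y": -27.4,"z": -17,"wx": -0.447,"wy": -0.275,"wz": -1.064,"fingers": -1},{"x": -12.3,"y": -27.4,"z": -17,"wx": -0.447,"wy": -0.275,"wz": -1.064,"fingers": -1},{"x": -12.3,"y": -27.4,"z": -17,"wx": -0.447,"wy": -0.275,"wz": -1.064,"fingers": -1},{"x": -12.3,"y": -27.4,"z": -17,"wx": -0.447,"wy": -0.275,"wz": -1.064,"fingers": -1}]'

```text
clock: 19.92
position: [0.4573, -0.2367, 0.1496]
orientation: [-3.139, -0.001, 0.301]
ft_force: [-0.3, 0.3, -0.3]
opening: 0.0856
```

```bash
python3 look.py w8; cat > scan.py <<'E'
from g import *
import pickle
f=pickle.load(open("w8.pkl","rb"));im=f["image"].astype(int);R,G,B=im[...,0],im[...,1],im[...,2]
e=proj(f,[[.456,-.236,.058],[.456,-.236,0],[.484,-.236,.058],[.456,-.208,.058]]);print(e.round().tolist())
m=(abs(R-G)<18)&(abs(G-B)<18)&(R>50)
k,l,s,c=cv2.connectedComponentsWithStats(m.astype(np.uint8))
for i in range(1,k):
    if s[i][4]>400: 
        h=cv2.convexHull(np.concatenate(cv2.findContours((l==i).astype(np.uint8),0,1)[0]));el=cv2.fitEllipse(h) if len(h)>4 else None
        print(s[i],c[i].round(),el, onplane(f,[el[0]],.058).round(4) if el else"")
E
python3 scan.py; python3 s.py .456 -.236 .0 0.3 0
```

```text
{'clock': np.float64(19.975), 'q': array([ 0.6485,  0.3856, -0.3045,  1.8494,  0.1385,  0.9284,  0.5821]), 'position': array([ 0.4569, -0.2367,  0.1494]), 'orientation': array([-3.1392e+00, -6.0000e-04,  3.0040e-01]), 'ft_force': array([ 0.027 ,  0.2558, -0.4869]), 'opening': np.float64(0.0856)}
[[312.0, 192.0], [312.0, 175.0], [344.0, 201.0], [322.0, 160.0]]
[ 528    0  112   67 2570] [594.  26.] ((590.0075073242188, 23.623144149780273), (28.076934814453125, 227.6073455810547), 120.72293090820312) [[ 0.6155 -0.0497  0.058 ]]
[ 279  147   66   73 2361] [311. 185.] ((311.6144714355469, 183.75985717773438), (65.62393951416016, 72.25447845458984), 3.256571054458618) [[ 0.4538 -0.2296  0.058 ]]
[ 421  207   62   62 2743] [451. 240.] ((451.37384033203125, 239.33311462402344), (58.312652587890625, 61.75604248046875), 48.702144622802734) [[ 0.5856 -0.2415  0.058 ]]
[160 269  47  64 990] [181. 301.] ((185.83824157714844, 301.3833923339844), (29.615983963012695, 76.54825592041016), 34.519683837890625) [[ 0.3747 -0.3731  0.058 ]]
[ 420  269   47   64 1000] [445. 301.] ((439.4432678222656, 301.489013671875), (32.09175491333008, 78.82091522216797), 144.524169921875) [[ 0.6018 -0.3032  0.058 ]]
[ 282  297   46   54 1822] [305. 322.] ((304.1517333984375, 323.6891174316406), (45.376590728759766, 55.054664611816406), 16.35919189453125) [[ 0.4876 -0.3638  0.058 ]]
19.975 [ 0.   0.3 -0.5] [ 0.65  0.39 -0.3   1.85  0.14  0.93  0.58]
tool z [ 0. -0. -1.]
d cm [ -0.09   0.07 -14.94] rotvec [-0.002 -0.    -0.   ]
```

The wrist mask puts the scanner at about (0.455, -0.2335). I descend and grip the upper body.

Request:
arm_command --grip_force 80 --rows '[{"x": -0.2,"y": 0.3,"z": -5,"wx": 0,"wy": 0,"wz": 0,"fingers": -1},{"x": -0.2,"y": 0.3,"z": -10,"wx": 0,"wy": 0,"wz": 0,"fingers": -1},{"x": -0.2,"y": 0.3,"z": -14,"wx": 0,"wy": 0,"wz": 0,"fingers": -1},{"x": -0.2,"y": 0.3,"z": -15.6,"wx": 0,"wy": 0,"wz": 0,"fingers": -1},{"x": -0.2,"y": 0.3,"z": -15.6,"wx": 0,"wy": 0,"wz": 0,"fingers": -1},{"x": -0.2,"y": 0.3,"z": -15.6,"wx": 0,"wy": 0,"wz": 0,"fingers": 1},{"x": -0.2,"y": 0.3,"z": -15.6,"wx": 0,"wy": 0,"wz": 0,"fingers": 1},{"x": -0.2,"y": 0.3,"z": -15.6,"wx": 0,"wy": 0,"wz": 0,"fingers": 1},{"x": -0.2,"y": 0.3,"z": -15.6,"wx": 0,"wy": 0,"wz": 0,"fingers": 1},{"x": -0.2,"y": 0.3,"z": -15.6,"wx": 0,"wy": 0,"wz": 0,"fingers": 1},{"x": -0.2,"y": 0.3,"z": -15.6,"wx": 0,"wy": 0,"wz": 0,"fingers": 1}]'

```text
clock: 21.35
position: [0.4545, -0.2343, -0.006]
orientation: [-3.14, -0.001, 0.299]
ft_force: [-0.5, 1.4, 7.5]
opening: 0.0539
```

```bash
python3 look.py w9
```

```text
{'clock': np.float64(21.4), 'q': array([ 0.5836,  0.5953, -0.2306,  2.0308,  0.2482,  0.5417,  0.4766]), 'position': array([ 0.4545, -0.2343, -0.006 ]), 'orientation': array([-3.1403e+00, -9.0000e-04,  2.9880e-01]), 'ft_force': array([-0.289 ,  1.1506,  7.5281]), 'opening': np.float64(0.0536)}
```

Gripped at 54 mm. I lift, carry it above the ring with about 5 cm clearance, and measure the ring and scanner again.

Request:
arm_command --rows '[{"x": 0,"y": 0,"z": 6,"wx": 0,"wy": 0,"wz": 0,"fingers": 1},{"x": 0,"y": 0,"z": 12,"wx": 0,"wy": 0,"wz": 0,"fingers": 1},{"x": 4,"y": 4,"z": 12,"wx": 0,"wy": 0,"wz": 0,"fingers": 1},{"x": 8,"y": 9,"z": 12,"wx": 0,"wy": 0,"wz": 0,"fingers": 1},{"x": 12,"y": 14,"z": 12,"wx": 0,"wy": 0,"wz": 0,"fingers": 1},{"x": 16,"y": 18,"z": 12,"wx": 0,"wy": 0,"wz": 0,"fingers": 1},{"x": 20,"y": 23,"z": 12,"wx": 0,"wy": 0,"wz": 0,"fingers": 1},{"x": 21.4,"y": 25.4,"z": 10.5,"wx": 0,"wy": 0,"wz": 0,"fingers": 1},{"x": 21.4,"y": 25.4,"z": 10.5,"wx": 0,"wy": 0,"wz": 0,"fingers": 1},{"x": 21.4,"y": 25.4,"z": 10.5,"wx": 0,"wy": 0,"wz": 0,"fingers": 1}]'

```text
clock: 22.65
position: [0.6668, 0.019, 0.0976]
orientation: [-3.139, 0.002, 0.298]
ft_force: [-0.6, 0.3, -1.2]
opening: 0.0537
```

```bash
cat > al.py <<'E'
from g import *
import pickle,sys
o=r.observe();print(o["clock"],o["position"].round(4),o["orientation"].round(3),o["ft_force"].round(1))
G={n:grab(n) for n in("side","scene","wrist")};pickle.dump(G,open(sys.argv[1]+".pkl","wb"))
for n in G:
    f=G[n];im=f["image"].astype(int);R,Gc,B=im[...,0],im[...,1],im[...,2]
    m=((B>90)&(B>R+50)&(B>Gc+20)).astype(np.uint8);m[:proj(f,[[.669,.0195,.08]])[0].astype(int)[1]-60]=0
    k,l,s,c=cv2.connectedComponentsWithStats(m);i=1+s[1:,4].argmax();print(n,s[i],c[i].round(1))
    h=cv2.convexHull(np.concatenate(cv2.findContours((l==i).astype(np.uint8),0,1)[0]));e=cv2.fitEllipse(h);print(" ring",np.round(e[0],1),np.round(e[1],1),onplane(f,[e[0]],.047).round(4))
a=[]
for n in G:
    p=proj(G[n],[[.669,.0195,.09]])[0].astype(int);x0=int(np.clip(p[0]-50,0,540));y0=int(np.clip(p[1]-60,0,280));print(n,x0,y0)
    w=1 if n!="wrist" else 0
    c=G[n]["image"][y0:y0+120,x0:x0+100] if w else cv2.resize(G[n]["image"][:, 120:500],None,fx=.66,fy=1.2)
    a.append(cv2.resize(c,(400,480) if w else (0,0),fx=1,fy=1,interpolation=2) if w else cv2.resize(G[n]["image"],(0,0),fx=1,fy=1))
cv2.imwrite("pics/"+sys.argv[1]+".png",cv2.cvtColor(np.hstack(a[:2]),cv2.COLOR_RGB2BGR))
cv2.imwrite("pics/"+sys.argv[1]+"w.png",cv2.cvtColor(a[2],cv2.COLOR_RGB2BGR))
E
python3 al.py a1
```

```text
22.65 [0.6668 0.019  0.0976] [-3.139e+00  2.000e-03  2.980e-01] [-0.6  0.3 -1.2]
side [246 173  16  11  91] [254.2 178. ]
 ring [253.5 177.7] [ 6.9 17.5] [[ 0.6709 -0.0156  0.047 ]]
scene [287 242  41  32 761] [306.4 257.6]
 ring [306.7 257.1] [32.9 40.9] [[0.6698 0.0222 0.047 ]]
wrist [ 252  165  125   71 3832] [314.3 192.1]
 ring [314.  201.7] [114.5 124.8] [[0.6659 0.0237 0.047 ]]
side 191 113
scene 254 181
wrist 267 171
```

```bash
python3 - <<'E'
from g import *
import pickle
G=pickle.load(open("a1.pkl","rb"));o=r.observe();p=o["position"]
ov=[]
th=np.linspace(0,2*np.pi,40,endpoint=False);C=np.c_[np.cos(th),np.sin(th)]
zb=.0976+.006; # underside height: lifted from 0 when TCP -.006
rc=np.array([.669,.0205])
for n,(x0,y0,w,h,s) in {"side":(205,130,80,80,5),"scene":(267,200,80,80,5),"wrist":(200,100,240,120,3.33)}.items():
    f=G[n];im=cv2.resize(f["image"][y0:y0+h,x0:x0+w],None,fx=s,fy=s,interpolation=2)
    for rad,z,c,col in((.044,.054,rc,(255,0,0)),(.024,.054,rc,(255,0,0)),(.028,zb+.014,p[:2],(255,255,0)),(.028,zb+.058,p[:2],(255,255,0)),(.018,zb,p[:2],(255,0,255))):
        for q in proj(f,np.c_[c+rad*C,np.full(40,z)]):
            t=tuple(int(v) for v in (q-[x0,y0]+.5)*s)
            if 0<=t[0]<im.shape[1] and 0<=t[1]<im.shape[0]: im[t[1],t[0]]=col; 
    ov.append(im)
top=np.hstack(ov[:2])[60:340];w=cv2.resize(ov[2],(640,320));w=cv2.copyMakeBorder(w,0,0,0,160,0)
cv2.imwrite("pics/al.png",cv2.cvtColor(np.vstack([top,w]),cv2.COLOR_RGB2BGR))
E
```

```text
(no output)
```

View pics/al.png

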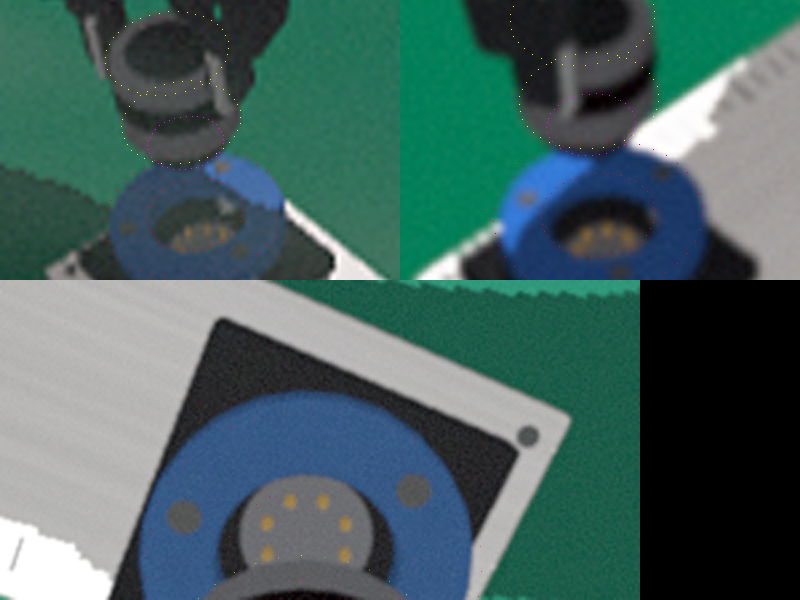

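Composite: the held scanner matches its predicted outlines in both fixed views, in the right way up: body rim at (180,163) in the side crop and (590,153) in the scene crop. In the wrist crop the ring spans x 138–473 with its top at row 390, and the hole spans 219–393 with its top at row 475. I compare that with the projected ring.

```bash
python3 - <<'E'
from g import *
import pickle
from scipy.optimize import least_squares
G=pickle.load(open("a1.pkl","rb"));f=G["wrist"]
th=np.linspace(0,2*np.pi,200);C=np.c_[np.cos(th),np.sin(th)]
def ext(c,rad):
    q=proj(f,np.c_[np.array(c)+rad*C,np.full(200,.054)]);return [q[:,0].min(),q[:,0].max(),q[:,1].min()]
print(np.round(ext((.669,.0205),.044),1),np.round(ext((.669,.0205),.024),1))
obs=np.array([251.7,377.4,141.3,282,347.4,173])
s=least_squares(lambda c:np.array(ext(c,.044)+ext(c,.024))-obs,[.669,.0205]);print(s.x,s.fun.round(1))
# blue ring hull in scene/side (F0) with outer top circle
F=pickle.load(open("F0.pkl","rb"))
for n,pt in(("scene",(308,245)),("side",(245,176))):
    g=F[n];im=g["image"].astype(int);R,Gc,B=im[...,0],im[...,1],im[...,2]
    k,l,st,cc=cv2.connectedComponentsWithStats(((B>70)&(B>R+35)&(B>Gc+10)).astype(np.uint8));
    d=[np.hypot(*(cc[i]-pt)) if st[i][4]>100 else 1e9 for i in range(k)];i=int(np.argmin(d));x,y,w,h=st[i][:4]
    def e2(c):
        q=np.vstack([proj(g,np.c_[np.array(c)+.044*C,np.full(200,z)]) for z in(.054,.040)]);return np.r_[q.min(0),q.max(0)]
    t=least_squares(lambda c:e2(c)-np.array([x-.5,y-.5,x+w-.5,y+h-.5]),[.669,.0205]);print(n,t.x,t.fun.round(1))
E
```

```text
[253.9 380.  147.2] [282.6 351.4 176.7]
[0.66648283 0.0230979 ] [-0.4  0.6  1.  -1.9  1.8 -0.9]
scene [0.66684692 0.02224251] [ 0.1 -0.2 -0.1  0.2]
side [0.66851141 0.01987866] [-0.6  0.1  0.6 -0.1]
```

The combined ring estimate is (0.667, 0.0217). I shift the scanner 2–3 mm in y and lower it into the ring.

Request:
arm_command --rows '[{"x": 0,"y": 0.25,"z": -2,"wx": 0,"wy": 0,"wz": 0,"fingers": 1},{"x": 0,"y": 0.25,"z": -4,"wx": 0,"wy": 0,"wz": 0,"fingers": 1},{"x": 0,"y": 0.25,"z": -4.6,"wx": 0,"wy": 0,"wz": 0,"fingers": 1},{"x": 0,"y": 0.25,"z": -5,"wx": 0,"wy": 0,"wz": 0,"fingers": 1},{"x": 0,"y": 0.25,"z": -5.4,"wx": 0,"wy": 0,"wz": 0,"fingers": 1},{"x": 0,"y": 0.25,"z": -5.7,"wx": 0,"wy": 0,"wz": 0,"fingers": 1},{"x": 0,"y": 0.25,"z": -5.7,"wx": 0,"wy": 0,"wz": 0,"fingers": 1}]'

```text
clock: 23.68
position: [0.6672, 0.0227, 0.0403]
orientation: [-3.138, 0.001, 0.299]
ft_force: [-0.6, 0.8, -1.9]
opening: 0.0535
```

The spigot is about 8 mm into the hole with no side force. I continue to the shoulder.

Request:
arm_command --rows '[{"x": 0,"y": 0,"z": -0.4,"wx": 0,"wy": 0,"wz": 0,"fingers": 1},{"x": 0,"y": 0,"z": -0.8,"wx": 0,"wy": 0,"wz": 0,"fingers": 1},{"x": 0,"y": 0,"z": -0.8,"wx": 0,"wy": 0,"wz": 0,"fingers": 1}]'

```text
clock: 24.05
position: [0.6675, 0.0228, 0.0325]
orientation: [-3.138, 0.001, 0.299]
ft_force: [-0.8, 0.7, 2.1]
opening: 0.0535
```

Request:
arm_command --rows '[{"x": 0,"y": 0,"z": -0.4,"wx": 0,"wy": 0,"wz": 0,"fingers": 1},{"x": 0,"y": 0,"z": -0.7,"wx": 0,"wy": 0,"wz": 0,"fingers": 1},{"x": 0,"y": 0,"z": -0.7,"wx": 0,"wy": 0,"wz": 0,"fingers": 1}]'

```text
clock: 24.42
position: [0.6675, 0.0228, 0.0257]
orientation: [-3.138, 0.001, 0.299]
ft_force: [-2.4, -0.8, 7.8]
opening: 0.0534
```

Request:
arm_command --rows '[{"x": 0,"y": 0,"z": -0.2,"wx": 0,"wy": 0,"wz": 0,"fingers": 1},{"x": 0,"y": 0,"z": -0.4,"wx": 0,"wy": 0,"wz": 0,"fingers": 1},{"x": 0,"y": 0,"z": -0.4,"wx": 0,"wy": 0,"wz": 0,"fingers": 1}]'

```text
clock: 24.8
position: [0.6675, 0.0228, 0.0222]
orientation: [-3.139, 0.001, 0.299]
ft_force: [-2.2, 0.1, 9.7]
opening: 0.0536
```

Request:
arm_command --rows '[{"x": 0,"y": 0,"z": -0.1,"wx": 0,"wy": 0,"wz": 0,"fingers": 1},{"x": 0,"y": 0,"z": -0.1,"wx": 0,"wy": 0,"wz": 0,"fingers": 1}]'

```text
clock: 25.05
position: [0.6675, 0.0227, 0.022]
orientation: [-3.139, 0.0, 0.299]
ft_force: [-4.1, -0.3, 14.7]
opening: 0.0536
```

The TCP has stopped moving and the force is climbing past the spring's 12.4 N, so the ring is on its stop. I add a small margin, hold for a moment and check the tile and neighbours.

Request:
arm_command --rows '[{"x": 0,"y": 0,"z": -0.08,"wx": 0,"wy": 0,"wz": 0,"fingers": 1},{"x": 0,"y": 0,"z": -0.08,"wx": 0,"wy": 0,"wz": 0,"fingers": 1},{"x": 0,"y": 0,"z": -0.08,"wx": 0,"wy": 0,"wz": 0,"fingers": 1},{"x": 0,"y": 0,"z": -0.08,"wx": 0,"wy": 0,"wz": 0,"fingers": 1}]'

```text
clock: 25.55
position: [0.6676, 0.0228, 0.0219]
orientation: [-3.139, -0.0, 0.299]
ft_force: [-6.6, 0.2, 19.6]
opening: 0.0541
```

```bash
python3 - <<'E'
from g import *
import pickle
F=pickle.load(open("F0.pkl","rb"));P=pickle.load(open("p6.pkl","rb"))
o=r.observe();print(o["clock"],o["position"].round(4),o["orientation"].round(3),o["ft_force"].round(1),o["opening"])
for n,ref in(("side",{"tile":(P,(285,205,35,55)),"tape":(F,(165,225,48,40)),"jarS":(F,(380,122,24,28)),"jarB":(F,(320,134,26,28)),"orange":(F,(338,176,24,30))}),("scene",{"tile":(P,(363,180,30,50)),"tape":(F,(360,290,50,48)),"jarS":(F,(230,150,28,30)),"jarB":(F,(237,186,28,28)),"orange":(F,(303,172,26,32))})):
    f=grab(n)
    for k,(S,(x,y,w,h)) in ref.items():
        t=cv2.cvtColor(S[n]["image"][y:y+h,x:x+w],cv2.COLOR_RGB2HSV)[...,:];a=S[n]["image"][y:y+h,x:x+w];b=f["image"][y-6:y+h+6,x-6:x+w+6]
        m=cv2.matchTemplate(b,a,cv2.TM_CCOEFF_NORMED);_,v,_,l=cv2.minMaxLoc(m);print(n,k,"shift px",l[0]-6,l[1]-6,"score",round(v,2))
E
```

```text
25.55 [0.6676 0.0228 0.0219] [-3.139 -0.     0.299] [-6.6  0.2 19.6] 0.054088345884460605
side tile shift px 0 0 score 0.64
side tape shift px 0 0 score 0.99
side jarS shift px 0 0 score 1.0
side jarB shift px 0 0 score 1.0
side orange shift px 0 0 score 0.98
scene tile shift px 0 1 score 0.82
scene tape shift px 0 0 score 1.0
scene jarS shift px 0 0 score 1.0
scene jarB shift px 0 0 score 1.0
scene orange shift px 1 0 score 0.35
```

The tile's low match score is probably changed arm shadow; I confirm with its top face before handing in.

```bash
python3 - <<'E'
from g import *
for n,pt in(("side",(304,223)),("scene",(377,190))):
    f=grab(n);hsv=cv2.cvtColor(f["image"],cv2.COLOR_RGB2HSV)
    for lo in(185,):
        m=cv2.morphologyEx(((hsv[...,1]<45)&(hsv[...,2]>=lo)).astype(np.uint8),cv2.MORPH_OPEN,np.ones((2,2)))
        k,l,s,c=cv2.connectedComponentsWithStats(m);i=l[pt[1],pt[0]];print(n,hsv[pt[1],pt[0]],s[i],c[i].round(1))
E
```

```text
side [ 12  19 135] [     0      0    640    400 203209] [367.7 220.5]
scene [ 12  21 158] [     0      0    640    400 209038] [357.2 209.4]
```

```bash
python3 - <<'E'
from g import *
import pickle
P=pickle.load(open("p6.pkl","rb"))
for n,(x,y,w,h) in(("side",(285,205,40,35)),("scene",(360,178,36,40))):
    f=grab(n)
    for im in(P[n]["image"],f["image"]):
        a=im[y:y+h,x:x+w].astype(int);m=(cv2.cvtColor(im,cv2.COLOR_RGB2HSV)[y:y+h,x:x+w,1]<60)
        print(n,m.sum(),"rows first",[int(np.argmax(m[:,c])) if m[:,c].any() else -1 for c in range(0,w,3)])
E
```

```text
side 991 rows first [0, 0, 0, 3, 5, 8, 10, 10, 7, 0, 10, 0, 1, 0]
side 963 rows first [0, 0, 0, 3, 6, 8, 10, 10, 8, 8, 10, 23, 25, 27]
scene 857 rows first [29, 23, 7, 5, 6, 7, 9, 11, 12, 14, 31, 33]
scene 816 rows first [30, 28, 8, 6, 7, 9, 10, 12, 13, 14, 16, 33]
```

The tile's silhouette is unchanged to within a pixel, so it is standing as placed. I hand in now.

```bash
python3 -c "
from workcell import r
print(r.close_job())"
```

```text
the job is handed in; nothing more can be done
None
```

The tile is standing on the yellow band and the scanner is pressed fully down in the nest ring, still held there. I handed the job in at about 26 s of the 58 s allowed; no verdict was reported.

**Tile:** It stands on a short edge about 2 mm from the band centre, broad face towards the nest. My first attempt ran into joint limits, so I set the tile back on the bench and regrasped it with the tool turned half round.

**Scanner:** It went into the ring with no side force, then I pressed it down to the stop. At the end the tool no longer moved while the force rose to 19.6 N up (spring at the stop: 12.4 N), with 6.6 N sideways. I took the ring's full travel from force and position, not from a picture of the ring.

**Last checks:**
- **Jars and tape:** no pixel shift in either fixed camera.
- **Tile:** the image match was weak (0.64 and 0.82), because the arm's shadow now falls on it. Its outline agreed with the earlier one to about a pixel, so I took it as still standing.
- **Orange look-alike:** it matched in the side view. The scene view matched poorly (0.35), probably because the arm was in the way.

**Disagreements with the description:**
- **Finger tips:** in the pictures they sit 30–45 mm behind the stated tool point, so I worked from the measured positions.
- **Force transient:** one 48 N reading appeared while the arm was stuck at its joint limits. It was gone at the next reading and I saw no contact.

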